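# Set a hive-frame top bar in the drilling jig: swap flip stops, push home, clamp

## Task

The drilling jig is still set for the short bars. Flip the lowered stop (the one nearer the drill bushing) up and over so that it lies back clear, flip the far stop down across the fence, and only then push the long loose bar square against the fence and along it under the bushing plate until its end butts on the far stop. Keep it there and shut the toggle clamp by pressing its handle fully down, so that the rubber foot grips the bar; leave the other things on the bench as they are.

Things in the scene. Friction and masses are not known exactly. Their poses are not given: they have to be found in the camera images.
- jig: Drilling jig, fixed. Pale grey laminated bed 250 x 600 x 18 mm with an aluminium fence, 38 mm high (top 56 mm over the bench), 30 mm deep. Origin: underside of the bed, below the fence's front face, beside the drill bushing. x points away from the robot, square to the fence (front face x = 0, bed x -125 to +125 mm, bed top z = 18 mm); y runs along the fence (bed y -260 to +340 mm).
- bushing (a point): Centre of the hole in the top of the steel bushing plate (50 mm wide in y, fixed on the fence top, overhanging the bed to x = -34 mm, top 66 mm over the bench, the bushing's rim 68 mm). The bushing hangs down to 41 mm over the bench, 3 mm above a bar lying on the bed.
- near_stop: Carrier of the near flip stop, clamped to the fence about 80 mm from the bushing towards -y; axes as the jig. Origin: bench height, fence's front face, plane of the flag's stop face (its +y side; mid thickness is y = -6 mm). Carrier with hinge ears: y -29 to +13 mm, up to z = 80 mm; lock knob behind to x = +59 mm, z 32 to 56 mm.
- far_stop: Carrier of the far flip stop, like the near one but about 160 mm from the bushing towards -y. Same origin and axes: with its flag down, the bar's -y end must touch this body's plane y = 0.
- near_hinge (a point): Point on the near flag's hinge axis (parallel to the jig's y), mid thickness of the flag: 22 mm behind the fence's front face, 70 mm over the bench.
- far_hinge (a point): The same point on the far flag's hinge axis.
- near_flag (a joint): Angle of the near flag, an aluminium L 12 mm thick: a 12 mm high arm 58 mm forward from the hinge, a 10 mm tab at its end, a 34 mm wide nose hanging to 4 mm over the bed. 0 = down, arm level, nose before the fence; grows as it swings up and over to +x; 2.45 = lying back. 120 g, turns freely; beyond about 2.1 it falls back to 2.45, below 2.0 down to 0. Starts at 0.
- far_flag (a joint): Angle of the far flag, same kind. It starts lying back and settles at 2.45: arm up and back, nose up and forward. There the nose's upper corner is 14 mm behind the hinge axis and 74 mm above it; its outer face, facing up and back, slants from there down to 45 mm behind and 37 mm above; the tab ends 55 mm behind and 46 mm above. Pushed at the tab or nose towards -x, it tips and falls down.
- near_tip (a point): Point in the near flag's arm, 50 mm from the hinge axis, mid thickness: here it can be pinched across its 12 mm thickness (along the jig's y). Turns with the flag.
- far_tip (a point): The same point on the far flag.
- bar: Loose long bar of pale wood, 300 mm long (own y axis), 28 mm wide (x), 20 mm thick, about 95 g. Origin: its centre. Starts flat on the bed before the fence, slightly skew, its -y end short of the near stop. Home: long side on the fence (centre x = -14 mm in the jig's frame), centre 150 mm to +y of far_stop.
- clamp: Toggle clamp on a riser behind the fence, 40 mm wide, about 65 mm from the bushing towards +y; axes as the jig. Origin: bench height, fence's front face, mid width. Open, its arm and spindle stand up over the fence, to 145 mm over the bench and forward to about x = 0; they swing down to the bar as the handle is pressed; the foot then stands on the bar at x = -14 mm.
- clamp_hinge (a point): Point on the clamp handle's hinge axis (parallel to the jig's y), mid width: 66 mm behind the fence's front face, 78 mm over the bench.
- clamp_handle (a joint): Angle of the clamp's handle: 0 = open, sloping up and back 63 degrees above level; grows as pressed; 1.0 = fully shut, 6 degrees above level. Stays where it is left. The foot meets a bar on the bed at about 0.94 and grips it well only when the handle is fully down. Takes up to about 15 N at the grip.
- handle_grip (a point): Point on the upper side of the handle's black grip, 61 mm from its hinge axis, mid width (grip 20 mm wide, 14 mm thick, 28 to 88 mm from the axis). Press here, following the handle's arc down and back. Turns with the handle.
- clamp_foot: Black rubber foot of the clamp, 16 mm in diameter; yields up to 7 mm on its spindle and presses the bar with about 3.5 N when shut. Origin: centre of its pressing face.
- short_bar: Finished short bar, 160 x 28 x 20 mm, with a hole, on the bed's front edge at the -y end. Leave it. Origin: its centre.
- screw_tin: Small open tin of screws, 48 mm across, 28 mm high, on the bed behind the fence at the -y end. Leave it. Origin: centre of its underside.
- drill: Cordless drill standing on its battery, 210 mm high, on the bench to the right. Leave it. Origin: centre of its underside.
- hive_tool: Flat steel hive tool, 255 mm long, 4 mm thick, on the bench to the right. Leave it. Origin: underside, near its middle.
- glue: White glue bottle, 60 mm across, 170 mm high, on the bench to the right. Leave it. Origin: centre of its underside.
- bowl: Steel bowl, 220 mm across, 55 mm high, on the bench to the left. Leave it. Origin: centre of its underside.
- brush: Brush lying on the bench, front left, between robot and jig. Leave it. Origin: on its underside.

How it is judged:
On the way, in this order (a step that is already met when the one before it is completed fails the run):
1. the near stop lies back and the far stop is fully down, the bar not yet home (value of joint near_flag above 2.1 rad and value of joint far_flag below 0.1 rad), for 0.2 s.
2. the bar lies along the fence with its end against the far stop, the clamp still open (all of step 1 and value of joint clamp_handle below 0.4 rad and y of bar in the frame of far_stop between 0.147 and 0.1535 m and x of bar in the frame of jig between -0.018 and -0.011 m and angle between the y axis of bar and the y axis of jig, either way round below 0.025 rad), for 0.2 s.
3. the clamp is shut on the bar (value of joint clamp_handle above 0.9 rad and contact force between clamp_foot and bar above 1.5 N), for 0.2 s.
At the end, for the whole second after the job is handed in: Near flag over 2.1 rad, far flag under 0.1; bar at rest flat on the bed, centre within 4 mm of where it touches the fence, skew under 0.025 rad, its end within 3.5 mm of the far stop; clamp handle past 0.9 rad, its foot pressing the bar with over 1.5 N (all of step 1 and all of step 3 and y of bar in the frame of far_stop between 0.147 and 0.1535 m and x of bar in the frame of jig between -0.018 and -0.011 m and height (world z) of bar below 0.033 m and angle between the y axis of bar and the y axis of jig, either way round below 0.025 rad and linear speed of bar below 0.01 m/s).
It fails at once if the short bar on the jig is pushed about (over 25 mm) (distance of short_bar from where it was at the start of the episode above 0.025 m).
It fails at once if the screw tin is pushed about (over 25 mm) or tipped (distance of screw_tin from where it was at the start of the episode above 0.025 m or angle between screw_tin's own z axis and vertical above 0.5 rad).
It fails at once if another thing on the bench is pushed about (over 30 mm) (distance of any of drill, hive_tool, glue, bowl, brush from where it was at the start of the episode above 0.03 m).
It also fails if it takes over 72 s, if anything falls off the work surface, if the arm or the gripper's body presses on something with over 40 N, if the wrist force passes 120 N, or if a joint passes its speed limit or range.

## Robot

A 6-joint arm with a two-finger parallel gripper is mounted at the origin on the work surface. World frame = base frame: x ahead of the robot, y to its left, z up, the work surface at z = 0. Lengths are in m, angles in rad, forces in N, time in s.
With the tool pointing down it reaches from about 0.2 to 0.875 m from the base axis. Payload 3.4 kg.
Tool frame: the origin (TCP) lies on the centre line of the jaws, within the pads' length; the fingertips stand 17 mm ahead of it and the grasp point (between the pads) lies 2 mm behind it; z points along the fingers, y is the line along which they close (so a half turn about z gives the same grasp; the last joint's range is limited). The gripper opens to 94 mm and grips with 3 to 60 N. Pads are 16 mm wide; open, the fingers measure 119 mm over their backs; the gripper's body (75 mm by 177 mm) begins 78 mm behind the grasp point.
Start: joints at [-1.468, 0.276, 1.505, -0, 1.361, -0.121], TCP at [0.128, -0.561, 0.222] pointing down, gripper open.
Joint ranges: [-2.89, 2.89], [-0.75, 2.08], [0.22, 2.7], [-1.18, 4.32], [0.11, 2.71], [-2.7, 2.7]. Speed limits (rad/s): [2.57, 2.57, 3.14, 3.14, 3.14, 3.14].

## Interface

Orientations are given as a unit quaternion [w, x, y, z].
In Python, from station import manip, capture, calibration gives the robot as it stands.
- The arm moves only by the tool apply_moves, never from a script. Its argument "moves" is a list of rows, each an object with "slide": the shift along the tool's x, y, z scaled (see below), a list of three; "delta_rot": the turn, a rotation vector about the tool's x, y, z scaled (see below), a list of three. In form: [{"slide": [dx, dy, dz], "delta_rot": [rx, ry, rz]}, ...]. A call has 1 to 10 rows; each row shifts and turns the commanded pose from where the row before left it, along the tool's axes as they then stand; what a row does not reach is not made up. The controller multiplies each number of a shift by 0.06 m and each number of a turn by 4 degrees. A row lasts 1/8 s, in which the tool goes at most 62.5 mm and 10.7 degrees, less where a joint would pass 70% of its speed; a pose out of reach is approached as far as the arm can. A call with a number of a shift or a turn outside -1 to 1 is refused whole. A call with a gripper value outside its range is refused whole. "jaw" is the gripper's target within -1 to 1 (fully open at 1, half-way at 0, shut at -1), set as the call begins (left out, the last holds). The fingers move at their own pace and stop on an object; the grip force is fixed at half the most. Time passes only in rows, so rows that do not move let the fingers close. It gives the time, the measured TCP pose, the force, the opening and the grip force at its end, in the units of the state.
- manip.get_state(): the state, without advancing time (a new reading comes with each control period).
- capture(name): name is "scene" or "top"; returns the picture (384x512x3 uint8, blue, green, red); there is no depth.
- calibration(name): a dict with "mtx" (3x3 intrinsics, pixels), "R" (3x3) and "t" (3): a world point X has camera coordinates R X + t. Camera axes: x right, y down, z forward; pixel columns grow to the right and rows downward; lengths in m; the calibration is good to about 2 mm. A picture is of the moment at which its call begins. calibration takes no time and is no camera call.
- manip.finish_job(): hands the job in; it is judged then, once.
The state is a dict: "t": time; "joint_positions": joint angles; "joint_velocities": joint speeds; "joint_efforts": joint torques, N m; "tool_pos": TCP position; "tool_rot": TCP orientation; "wrist_force": force on the tool from outside, world axes, zero at the start; "wrist_torque": the same for the moment, N m; "gripper_width": finger opening in m; "grip_force": force on a finger pad.
Only numpy, scipy, OpenCV 4.12 (cv2) and the standard library are available. Lean on these libraries where they do the work, as an engineer would, in place of code of your own. Each camera call takes 0.05 s, during which the arm holds its last target. There are 200 camera calls.

## Working session

There is one attempt and no reset: what is moved stays moved. The work goes in short steps, Python scripts to look and compute and a tool call to move; the robot and the scene stay as the last step left them, time stands still between calls to the robot, and variables do not carry over. Pictures are saved under pics/ and viewed, at most 10 in all, crops included, and the job is handed in when it is done.

Besides the shell and the picture viewer there is one more tool, called after "Call:" by a JSON object that holds its "api" and its "payload", one argument or row to a line. apply_moves: Moves the arm, as the interface text tells. Shifts and turns lie within -1 to 1; 1 stands for 0.06 m of shift or 4 degrees of turn. Its arguments: {"type":"object","properties":{"moves":{"type":"array","items":{"type":"object","properties":{"slide":{"type":"array","items":{"type":"number","minimum":-1,"maximum":1}},"delta_rot":{"type":"array","items":{"type":"number","minimum":-1,"maximum":1}}}}},"jaw":{"type":"number"}},"required":["moves"]}

```bash
mkdir -p pics; ls
python3 - <<'E'
from station import manip, capture, calibration
import cv2
for n in("scene","top"):
    cv2.imwrite(f"pics/{n}0.png",cv2.resize(capture(n),(800,600),interpolation=cv2.INTER_CUBIC))
    c=calibration(n);print(n,c)
print(manip.get_state())
E
```

```text
pics
scene {'mtx': array([[417.9347144 ,   0.        , 257.14393201],
       [  0.        , 417.9347144 , 189.61773321],
       [  0.        ,   0.        ,   1.        ]]), 'R': array([[-0.63493657,  0.77248345,  0.01117427],
       [ 0.55481019,  0.46599175, -0.68922953],
       [-0.53762552, -0.43141743, -0.72445689]]), 't': array([ 0.32074963, -0.20847603,  1.70838801])}
top {'mtx': array([[368.8514753 ,   0.        , 253.49510031],
       [  0.        , 368.8514753 , 190.42147038],
       [  0.        ,   0.        ,   1.        ]]), 'R': array([[ 0.01515535, -0.99986398, -0.00650724],
       [-0.98180745, -0.01364909, -0.18938805],
       [ 0.18927347,  0.0092591 , -0.98188076]]), 't': array([-0.00782452,  0.50054545,  1.51376196])}
{'t': 0.1, 'joint_positions': array([-1.46801957e+00,  2.76516451e-01,  1.50599443e+00, -8.61956899e-06,
        1.36072075e+00, -1.20964922e-01]), 'joint_velocities': array([ 0.00060856, -0.00108619, -0.00329017,  0.00010868, -0.00157103,
        0.00094426]), 'joint_efforts': array([ 1.02319966e-03, -4.05453444e+01, -2.37779367e+01,  7.02804141e-02,
        2.98819807e-02, -4.80813708e-05]), 'tool_pos': array([ 0.12754167, -0.56017624,  0.22170478]), 'tool_rot': array([-8.19493692e-04,  9.93748547e-01,  1.11638496e-01,  3.23827970e-06]), 'wrist_force': array([ 0.62812865, -0.26831872,  0.00260536]), 'wrist_torque': array([-0.03352379,  0.02910104,  0.02258895]), 'grip_force': 0.0, 'gripper_width': 0.09415109867178685}
```

View pics/scene0.png

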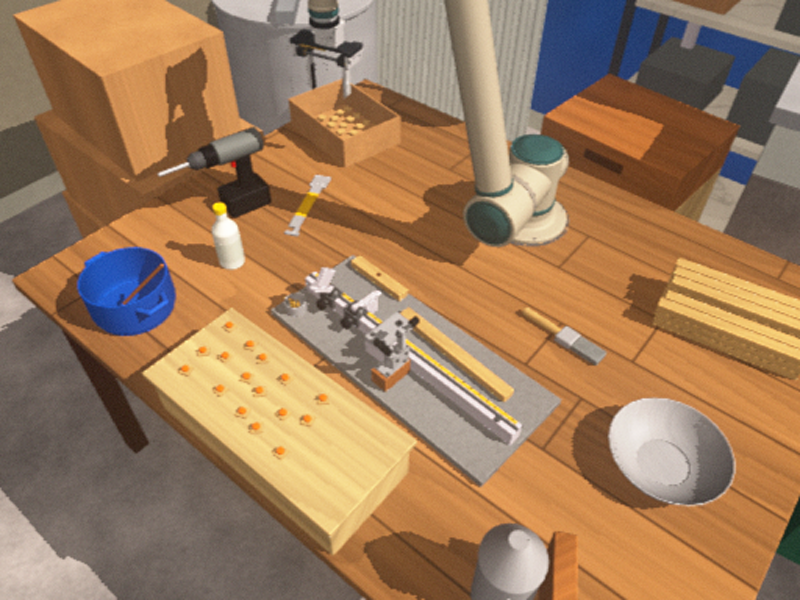

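View pics/top0.png

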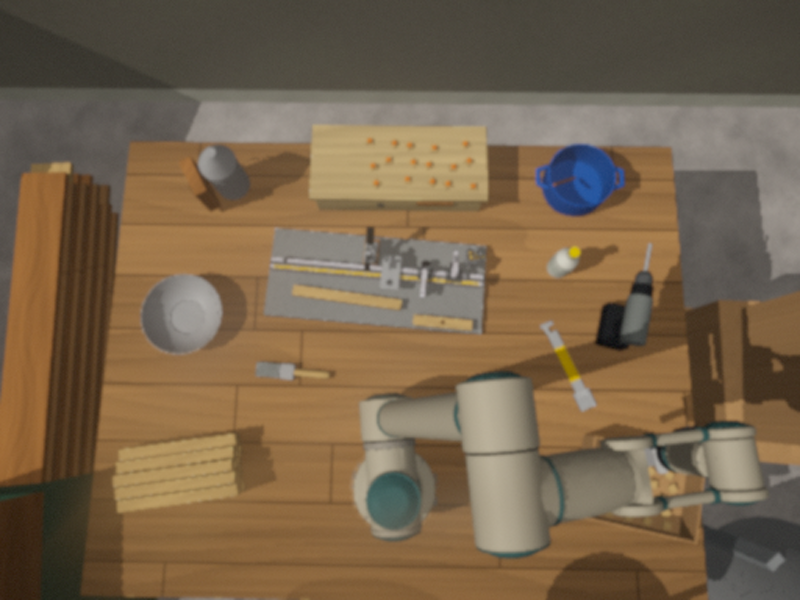

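The scene view shows the jig (≈270–560, 255–480), the drill, hive tool and glue to its right and the bowl and brush to its left. The top view shows the bed corners at about (275,228), (487,243), (483,333) and (265,317). I'll zoom in on the jig.

Run:
```python
import cv2
from station import capture
t=capture("top");s=capture("scene")
cv2.imwrite("pics/t1.png",cv2.resize(t[140:220,165:320],None,fx=5,fy=5,interpolation=cv2.INTER_CUBIC))
cv2.imwrite("pics/s1.png",cv2.resize(s[160:310,170:365],None,fx=4,fy=4,interpolation=cv2.INTER_CUBIC))
```

```text
(no output)
```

View pics/t1.png

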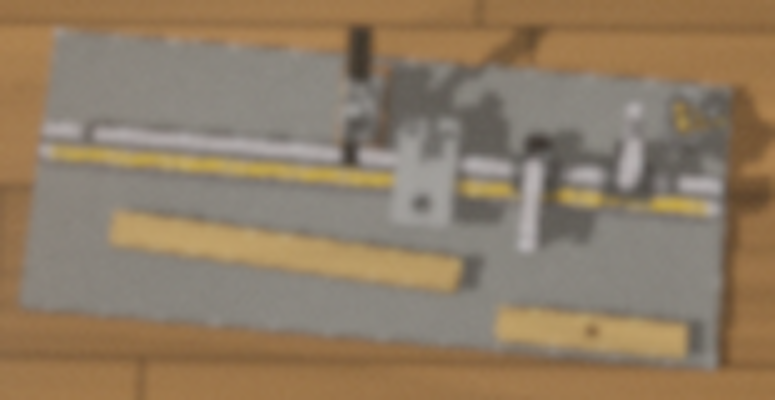

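View pics/s1.png

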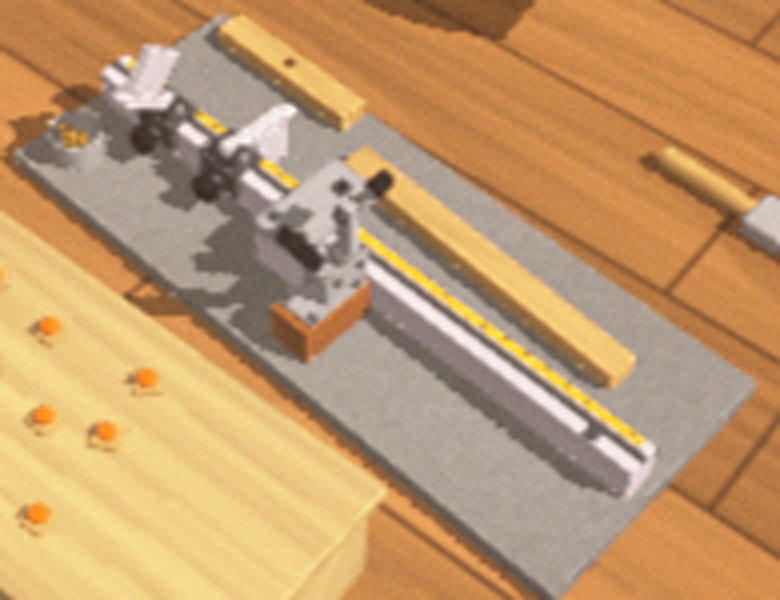

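The top crop shows the bed corners at (55,30), (733,88), (716,367) and (22,305). The bushing hole is at (421,203), the near flag spans x 518–545 with its front end at y 250, and the far flag is at (630,165). The bar's corners are (113,210), (465,257), (458,291) and (108,243). The scene crop agrees: bed corners (15,157), (222,15), (755,382), (555,597) and bushing hole at (342,186).

```bash
cat > h.py <<'E'
import numpy as np, cv2
from station import manip, calibration
from scipy.optimize import least_squares
from scipy.spatial.transform import Rotation as Ro
C={n:calibration(n) for n in("scene","top")}
def proj(n,X):
    c=C[n];p=(np.asarray(X,float)@c["R"].T+c["t"])@c["mtx"].T
    return p[...,:2]/p[...,2:]
T=lambda p:165+(np.array(p,float)+.5)/5*1-.5+np.array([0,-25.])
S=lambda p:np.array([170,160])+(np.array(p,float)+.5)/4-.5
def back(n,uv,z):
    c=C[n];d=c["R"].T@np.linalg.solve(c["mtx"],np.r_[uv,1]);o=-c["R"].T@c["t"]
    return o+d*(z-o[2])/d[2]
def j2w(P,q):
    P=np.atleast_2d(P);c,s=np.cos(P[:,0]*0+q[2]),np.sin(P[:,0]*0+q[2])
    return np.c_[q[0]+c*P[:,0]-s*P[:,1],q[1]+s*P[:,0]+c*P[:,1],P[:,2]]
def w2j(X,q):
    d=np.array(X[:2])-q[:2];c,s=np.cos(q[2]),np.sin(q[2]);return np.array([c*d[0]+s*d[1],-s*d[0]+c*d[1]])
E
cat > fit.py <<'E'
from h import *
bed=np.array([[.125,.34,.018],[.125,-.26,.018],[-.125,-.26,.018],[-.125,.34,.018]])
tb=T([[55,30],[733,88],[716,367],[22,305]]);sb=S([[555,597],[15,157],[222,15],[755,382]])
def r(q,w=(1,1)):
    W=j2w(bed,q);return np.r_[w[0]*(proj("top",W)-tb).ravel(),w[1]*(proj("scene",W)-sb).ravel()]
for w in((1,1),(1,0),(0,1)):
    f=least_squares(r,[.6,0,0],args=(w,));print(w,f.x,np.abs(f.fun).max())
q=least_squares(r,[.6,0,0]).x;np.save("q.npy",q)
print("bush top",w2j(back("top",T([421,203]),.067),q),"scene",w2j(back("scene",S([342,186]),.067),q))
print("near arm front top",w2j(back("top",T([527,250]),.07),q),w2j(back("top",T([518,250]),.07),q),w2j(back("top",T([540,250]),.07),q))
print("far",w2j(back("top",T([630,165]),.13),q))
b=[back("top",T(p),.038) for p in([113,210],[465,257],[458,291],[108,243])]
bj=np.array([w2j(p,q) for p in b]);print("bar",bj,bj.mean(0),b)
print("bar scene end",[w2j(back("scene",S(p),.038),q) for p in([635,357],[613,380],[375,150])])
print("clamp",w2j(back("top",T([358,50]),.13),q),w2j(back("scene",S([380,182]),.145),q))
for n,P in dict(nearhinge=[.022,-.086,.07],farhinge=[.022,-.166,.07],clamphinge=[.066,.065,.078],grip=[.1,.065,.13]).items():print(n,j2w(P,q))
E
python3 fit.py
```

```text
(1, 1) [ 0.55551802  0.01781467 -0.07236666] 0.8633501236216432
(1, 0) [ 0.55467843  0.01645014 -0.07419553] 0.5917844534766914
(0, 1) [ 0.55635191  0.01876274 -0.07075105] 0.7231137610122289
bush top [-0.01522824  0.00075361] scene [-0.01566937  0.00011632]
near arm front top [-0.04828014 -0.09111686] [-0.04892704 -0.08363542] [-0.04734581 -0.10192252]
far [ 0.01680879 -0.16720176]
bar [[-0.03768704  0.26436909]
 [-0.05255499 -0.03969461]
 [-0.08234271 -0.03628198]
 [-0.06669971  0.26512906]] [-0.05982111  0.11338039] [array([0.53704443, 0.28421673, 0.038     ]), array([ 0.50023053, -0.01797613,  0.038     ]), array([ 0.47076751, -0.01241868,  0.038     ]), array([0.50816265, 0.28707243, 0.038     ])]
bar scene end [array([-0.06470567,  0.2647907 ]), array([-0.03596974,  0.26558808]), array([-0.083425  , -0.02540717])]
clamp [0.09431785 0.06124569] [0.01140385 0.06488727]
nearhinge [[ 0.57124234 -0.06955092  0.07      ]]
farhinge [[ 0.56545806 -0.14934153  0.07      ]]
clamphinge [[0.62604501 0.07787251 0.078     ]]
grip [[0.65995602 0.07541419 0.13      ]]
```

```bash
cat > st.py <<'E'
from h import *
import sys
q=np.load("q.npy");s=manip.get_state()
w,x,y,z=s["tool_rot"];R=Ro.from_euler("z",-q[2])*Ro.from_quat([x,y,z,w])
p=np.r_[w2j(s["tool_pos"],q),s["tool_pos"][2]]
f=Ro.from_euler("z",-q[2]).apply(s["wrist_force"])
print("t %.2f jigpos"%s["t"],(p*1000).round(1),"F",f.round(1),"width",round(s["gripper_width"]*1000,1),"grip",round(s["grip_force"],1))
print("tool x,y,z in jig",R.as_matrix().T.round(3).tolist())
if len(sys.argv)>1:
    g=np.array(eval(sys.argv[1]))/1000
    print("slide total units",(R.inv().apply(g-p)/.06).round(2))
    if len(sys.argv)>2: # tilt: lean of tool about jig y (deg), about jig x, yaw
        D=Ro.from_euler("xyz",eval(sys.argv[2]),degrees=True)*Ro.from_matrix(np.diag([1,-1,-1.]))
        print("rot total units",(np.degrees((R.inv()*D).as_rotvec())/4).round(2), "slide after rot",(D.inv().apply(g-p)/.06).round(2))
E
python3 st.py "[-28,-92,150]" "[0,0,0]"
python3 -c "
from h import *
q=np.load('q.npy')
for n,p in dict(drill=(612,325),glue=(560,268),bowl=(185,315)).items(): print(n,back('top',np.array(p)/1.5625,0.0),w2j(back('top',np.array(p)/1.5625,0.0),q))"
```

```text
t 0.20 jigpos [-385.  -607.6  222. ] F [ 0.  -0.2 -0.1] width 93.7 grip 0.0
tool x,y,z in jig [[0.956, 0.292, 0.0], [0.292, -0.956, -0.001], [-0.0, 0.001, -1.0]]
slide total units [ 8.2  -6.48  1.21]
rot total units [-0.01 -0.    4.24] slide after rot [ 5.95 -8.59  1.2 ]
drill [ 0.44086641 -0.597522    0.        ] [-0.06986053 -0.62201585]
glue [ 0.6009444  -0.46044509  0.        ] [ 0.07988734 -0.47372351]
bowl [0.45212583 0.58686903 0.        ] [-0.14426621  0.56008935]
```

Call:
{"api": "apply_moves", "payload": {
  "moves": [
    {"slide":[0,0,-0.6],"delta_rot":[0,0,0.85]},
    {"slide":[0,0,-0.6],"delta_rot":[0,0,0.85]},
    {"slide":[0,0,0],"delta_rot":[0,0,0.85]},
    {"slide":[0,0,0],"delta_rot":[0,0,0.85]},
    {"slide":[0,0,0],"delta_rot":[0,0,0.84]},
    {"slide":[0.4,-0.8,0],"delta_rot":[0,0,0]},
    {"slide":[0.5,-0.8,0],"delta_rot":[0,0,0]},
    {"slide":[0.5,-0.8,0],"delta_rot":[0,0,0]},
    {"slide":[0.5,-0.8,0],"delta_rot":[0,0,0]},
    {"slide":[0.5,-0.8,0],"delta_rot":[0,0,0]}
  ],
  "jaw": -0.15
}}

```text
t: 1.45
tool_pos: [0.2893, -0.3301, 0.2944]
tool_rot: [0.0, 0.999, -0.036, 0.0]
wrist_force: [0.7, -0.5, 0.4]
gripper_width: 0.0401
grip_force: 0.0
```

Call:
{"api": "apply_moves", "payload": {
  "moves": [
    {"slide":[0.6,-0.8,0]},
    {"slide":[0.6,-0.8,0]},
    {"slide":[0.6,-0.8,0]},
    {"slide":[0.6,-0.8,0]},
    {"slide":[0.6,-0.8,0]},
    {"slide":[0.5,-0.6,0.8]},
    {"slide":[0,0,0.8]},
    {"slide":[0,0,0]},
    {"slide":[0,0,0]}
  ]
}}

```text
invalid input
```

```bash
python3 st.py "[-28,-92,150]" "[0,0,0]"
python3 - <<'E'
from station import capture
import cv2
cv2.imwrite("pics/s2.png",cv2.resize(capture("scene")[120:270,140:335],None,fx=4,fy=4,interpolation=cv2.INTER_CUBIC))
E
```

```text
t 1.45 jigpos [-240.4 -366.2  294.4] F [ 0.7 -0.5  0.4] width 40.1 grip 0.0
tool x,y,z in jig [[1.0, -0.0, 0.0], [-0.0, -1.0, 0.0], [0.0, -0.0, -1.0]]
slide total units [ 3.54 -4.57  2.41]
rot total units [ 0.   -0.01 -0.01] slide after rot [ 3.54 -4.57  2.41]
```

Every row needs delta_rot.

Call:
{"api": "apply_moves", "payload": {
  "moves": [
    {"slide":[0.6,-0.8,0],"delta_rot":[0,0,0]},
    {"slide":[0.6,-0.8,0],"delta_rot":[0,0,0]},
    {"slide":[0.6,-0.8,0],"delta_rot":[0,0,0]},
    {"slide":[0.6,-0.8,0.4],"delta_rot":[0,0,0]},
    {"slide":[0.6,-0.8,0.8],"delta_rot":[0,0,0]},
    {"slide":[0.5,-0.5,0.8],"delta_rot":[0,0,0]},
    {"slide":[0,0,0.4],"delta_rot":[0,0,0]},
    {"slide":[0,0,0],"delta_rot":[0,0,0]},
    {"slide":[0,0,0],"delta_rot":[0,0,0]}
  ]
}}

```text
t: 2.62
tool_pos: [0.5086, -0.0888, 0.1624]
tool_rot: [0.0, 0.999, -0.036, 0.001]
wrist_force: [-0.3, -0.3, 0.5]
gripper_width: 0.0402
grip_force: 0.0
```

```bash
python3 st.py "[-28,-92,70]" "[0,0,0]"
python3 - <<'E'
from station import capture
import cv2
cv2.imwrite("pics/s2.png",cv2.resize(capture("scene")[120:270,140:335],None,fx=4,fy=4,interpolation=cv2.INTER_CUBIC))
E
```

```text
t 2.62 jigpos [ -39.1 -109.7  162.4] F [-0.3 -0.3  0.5] width 40.2 grip 0.0
tool x,y,z in jig [[1.0, -0.0, 0.002], [-0.0, -1.0, 0.001], [0.002, -0.001, -1.0]]
slide total units [ 0.18 -0.3   1.54]
rot total units [ 0.01 -0.02 -0.01] slide after rot [ 0.19 -0.3   1.54]
```

View pics/s2.png

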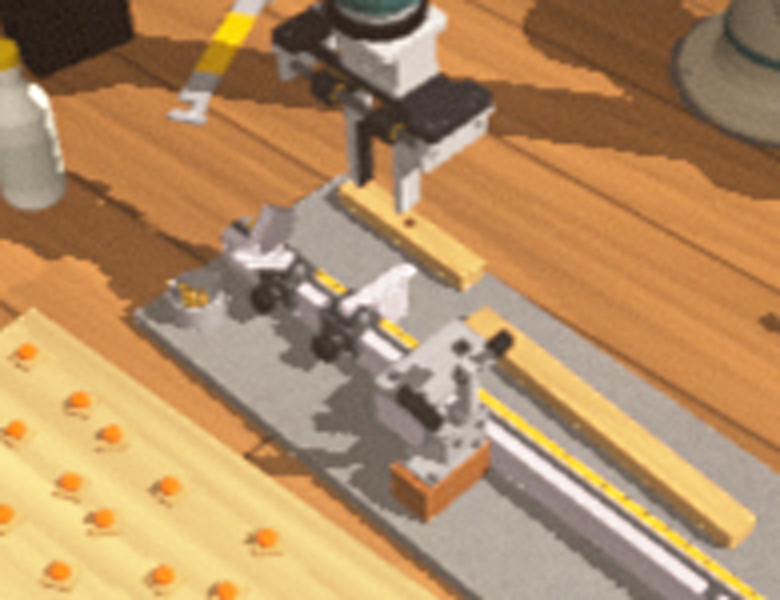

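The gripper hangs clear at about (400,150), and the near flag's tab tip is at (412,267). I'll check the y of both flags from this view before descending.

Run:
```python
from h import *
q=np.load("q.npy")
P=lambda a,b:(140+(a+.5)/4-.5,120+(b+.5)/4-.5)
print(w2j(back("scene",P(413,266),.076),q))
for y in(-.086,-.092):
  for x,z in((-.046,.076),(-.036,.022),(.022,.07)):
    u=proj("scene",j2w([[x,y,z]],q))[0];t=proj("top",j2w([[x,y,z]],q))[0]
    print(y,x,z,((u-[140,120])*4).round(),((t-[165,140])*5).round())
for y in(-.166,-.17):
    for dx,dz in((.014,.074),(.055,.046)):
      X=j2w([[.022+dx,y,.07+dz]],q);print("far",y,((proj("scene",X)[0]-[140,120])*4).round(),((proj("top",X)[0]-[165,140])*5).round())
```

```text
[-0.04598127 -0.08624772]
-0.086 -0.046 0.076 [412. 265.] [519. 243.]
-0.086 -0.036 0.022 [404. 314.] [518. 244.]
-0.086 0.022 0.07 [354. 312.] [526. 166.]
-0.092 -0.046 0.076 [407. 261.] [527. 244.]
-0.092 -0.036 0.022 [399. 310.] [525. 245.]
-0.092 0.022 0.07 [349. 308.] [533. 166.]
far -0.166 [269. 209.] [630. 136.]
far -0.166 [234. 259.] [630.  96.]
far -0.17 [266. 207.] [635. 136.]
far -0.17 [231. 257.] [635.  96.]
```

Call:
{"api": "apply_moves", "payload": {
  "moves": [
    {"slide":[0.18,-0.31,0],"delta_rot":[0,0,0]},
    {"slide":[0,0,0.4],"delta_rot":[0,0,0]},
    {"slide":[0,0,0.4],"delta_rot":[0,0,0]},
    {"slide":[0,0,0.4],"delta_rot":[0,0,0]},
    {"slide":[0,0,0.34],"delta_rot":[0,0,0]},
    {"slide":[0,0,0],"delta_rot":[0,0,0]}
  ]
}}

```text
t: 3.42
tool_pos: [0.5198, -0.0709, 0.0691]
tool_rot: [-0.0, 0.999, -0.037, -0.0]
wrist_force: [-0.4, 0.4, 1.3]
gripper_width: 0.0401
grip_force: 0.0
```

Call:
{"api": "apply_moves", "payload": {
  "moves": [
    {"slide":[0,0,0],"delta_rot":[0,0,0]},
    {"slide":[0,0,0],"delta_rot":[0,0,0]},
    {"slide":[0,0,0],"delta_rot":[0,0,0]},
    {"slide":[0,0,0],"delta_rot":[0,0,0]}
  ],
  "jaw": -1
}}

```text
t: 3.92
tool_pos: [0.5208, -0.0696, 0.0698]
tool_rot: [-0.001, 0.999, -0.037, 0.001]
wrist_force: [0.4, 3.5, 4.8]
gripper_width: 0.0121
grip_force: 30.0
```

```bash
python3 st.py "[-28,-92,70]" "[0,0,0]"
```

```text
t 3.92 jigpos [-28.3 -89.7  69.8] F [0.2 3.5 4.8] width 12.1 grip 30.0
tool x,y,z in jig [[1.0, -0.001, 0.002], [-0.001, -1.0, -0.001], [0.002, 0.001, -1.0]]
slide total units [ 0.01  0.04 -0.  ]
rot total units [-0.02 -0.02 -0.01] slide after rot [ 0.01  0.04 -0.  ]
```

Call:
{"api": "apply_moves", "payload": {
  "moves": [
    {"slide":[0.02,-0.04,-0.19],"delta_rot":[0,0,0]},
    {"slide":[0.065,0,-0.18],"delta_rot":[0,0,0]},
    {"slide":[0.105,0,-0.16],"delta_rot":[0,0,0]},
    {"slide":[0.14,0,-0.135],"delta_rot":[0,0,0]},
    {"slide":[0.165,0,-0.1],"delta_rot":[0,0,0]}
  ]
}}

```text
t: 4.55
tool_pos: [0.5449, -0.0712, 0.1135]
tool_rot: [0.001, 0.999, -0.035, -0.006]
wrist_force: [-6.2, -5.1, -6.7]
gripper_width: 0.012
grip_force: 30.0
```

```bash
python3 st.py "[1.5,-89,115.6]" "[0,0,0]"
```

```text
t 4.55 jigpos [ -4.2 -89.6 113.5] F [-5.8 -5.5 -6.7] width 12.0 grip 30.0
tool x,y,z in jig [[1.0, 0.001, -0.012], [0.001, -1.0, 0.003], [-0.012, -0.003, -1.0]]
slide total units [ 0.09 -0.01 -0.04]
rot total units [0.04 0.17 0.02] slide after rot [ 0.09 -0.01 -0.03]
```

Call:
{"api": "apply_moves", "payload": {
  "moves": [
    {"slide":[0.185,0,-0.06],"delta_rot":[0,0,0]},
    {"slide":[0.19,0,-0.015],"delta_rot":[0,0,0]},
    {"slide":[0.19,0,0.03],"delta_rot":[0,0,0]},
    {"slide":[0.18,0,0.07],"delta_rot":[0,0,0]},
    {"slide":[0.16,0,0.11],"delta_rot":[0,0,0]},
    {"slide":[0.08,0,0.07],"delta_rot":[0,0,0]},
    {"slide":[0,0,0],"delta_rot":[0,0,0]}
  ]
}}

```text
t: 5.42
tool_pos: [0.6086, -0.0742, 0.1022]
tool_rot: [-0.0, 0.999, -0.036, -0.001]
wrist_force: [-0.6, -0.7, 0.8]
gripper_width: 0.0005
grip_force: 0.0
```

```bash
python3 st.py "[57,-89,106]" "[0,0,0]"
```

```text
t 5.42 jigpos [ 59.6 -87.9 102.2] F [-0.5 -0.8  0.8] width 0.5 grip 0.0
tool x,y,z in jig [[1.0, 0.0, -0.001], [0.0, -1.0, -0.0], [-0.001, 0.0, -1.0]]
slide total units [-0.04  0.02 -0.06]
rot total units [-0.    0.02  0.01] slide after rot [-0.04  0.02 -0.06]
```

Run:
```python
from station import capture
import cv2,numpy as np
a=cv2.resize(capture("scene")[140:240,165:265],None,fx=4,fy=4,interpolation=cv2.INTER_CUBIC)
b=cv2.resize(capture("top")[145:215,240:320],None,fx=5,fy=5,interpolation=cv2.INTER_CUBIC)
b=cv2.copyMakeBorder(b,0,400-b.shape[0],0,0,cv2.BORDER_CONSTANT)
cv2.imwrite("pics/c3.png",np.hstack([a,b]))
```

```text
(no output)
```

View pics/c3.png

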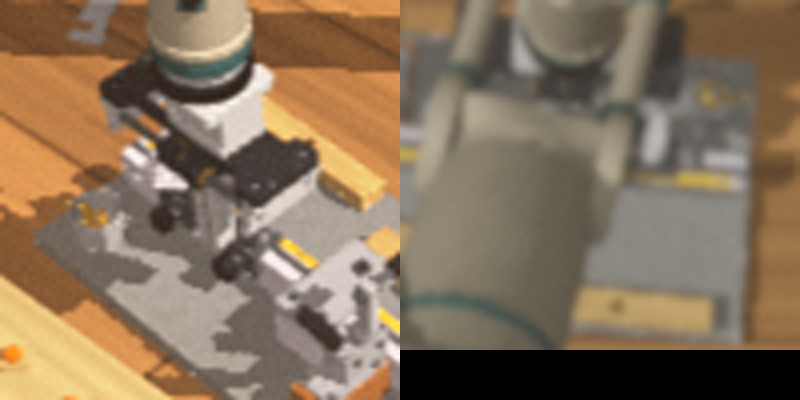

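Call:
{"api": "apply_moves", "payload": {
  "moves": [
    {"slide":[0,0,-0.5],"delta_rot":[0,0,0]},
    {"slide":[0,0,-0.7],"delta_rot":[0,0,0]},
    {"slide":[0,0,-0.5],"delta_rot":[0,0,0]},
    {"slide":[0,0,0],"delta_rot":[0,0,0]},
    {"slide":[0,0,0],"delta_rot":[0,0,0]}
  ]
}}

```text
t: 6.15
tool_pos: [0.6079, -0.0742, 0.2034]
tool_rot: [-0.0, 0.999, -0.036, -0.001]
wrist_force: [1.0, 0.0, 0.2]
gripper_width: 0.0005
grip_force: 0.0
```

```bash
python3 st.py "[-28,-88,70]"
python3 - <<'E'
from station import capture
import cv2,numpy as np
cv2.imwrite("pics/c4.png",cv2.resize(capture("scene")[140:250,165:290],None,fx=5,fy=5,interpolation=cv2.INTER_CUBIC))
E
```

```text
t 6.15 jigpos [ 58.9 -87.9 203.4] F [1.  0.1 0.2] width 0.5 grip 0.0
tool x,y,z in jig [[1.0, 0.0, -0.002], [0.0, -1.0, -0.0], [-0.002, 0.0, -1.0]]
slide total units [-1.44  0.    2.23]
```

View pics/c4.png

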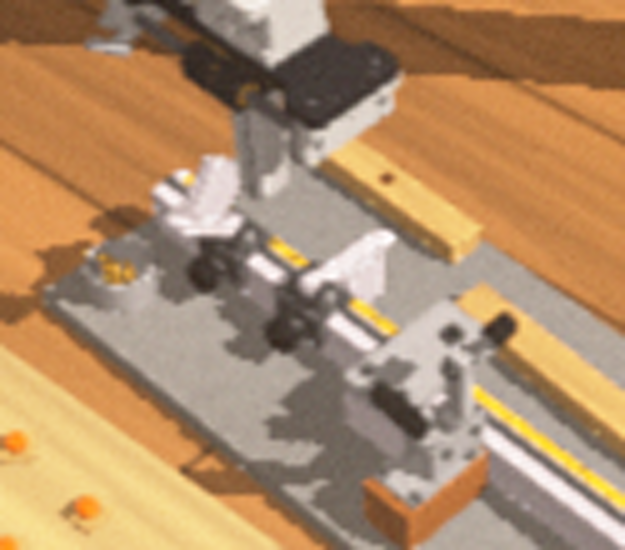

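The flag slipped from the pads at the end and dropped back down: the nose is visible at (375,275). I'll grip deeper, on the arm and nose, and turn the tool with the flag.

```bash
cat > arc.py <<'E'
from h import *
import sys
# args: theta list, tilt list (deg about jig y), grip point a,u (mm), hinge x,z (mm)
def pt(th,a,u,hx=22,hz=70): return np.array([hx-a*np.cos(th)+u*np.sin(th),0,hz+a*np.sin(th)+u*np.cos(th)])
def Rt(t): return Ro.from_euler("y",t,degrees=True)*Ro.from_matrix(np.diag([1,-1,-1.]))
def rows(P,tilt):
    for i in range(1,len(P)):
        print((Rt(tilt[i-1]).inv().apply(P[i]-P[i-1])/60).round(3)[[0,2]], round(-(tilt[i]-tilt[i-1])/4,2))
E
python3 - <<'E'
from arc import *
n=18
th=np.linspace(0,2.34,n+1);ti=np.linspace(-30,40,n+1)
rows([pt(t,48,-9) for t in th],ti)
print(pt(0,48,-9),pt(2.3,48,-9))
E
python3 st.py "[-66,-88.5,130]" "[0,-30,0]"
```

```text
[ 0.041 -0.097] -0.97
[ 0.047 -0.094] -0.97
[ 0.053 -0.091] -0.97
[ 0.059 -0.088] -0.97
[ 0.064 -0.084] -0.97
[ 0.069 -0.08 ] -0.97
[ 0.074 -0.075] -0.97
[ 0.079 -0.071] -0.97
[ 0.083 -0.066] -0.97
[ 0.087 -0.06 ] -0.97
[ 0.09  -0.055] -0.97
[ 0.094 -0.049] -0.97
[ 0.096 -0.043] -0.97
[ 0.099 -0.037] -0.97
[ 0.101 -0.031] -0.97
[ 0.103 -0.025] -0.97
[ 0.104 -0.018] -0.97
[ 0.105 -0.012] -0.97
[-26.   0.  61.] [ 47.26990211   0.         111.79033438]
t 6.20 jigpos [ 58.7 -87.9 202.9] F [ 0.2  0.3 -0.6] width 0.2 grip 0.0
tool x,y,z in jig [[1.0, 0.0, -0.003], [0.0, -1.0, -0.0], [-0.003, 0.0, -1.0]]
slide total units [-2.07  0.01  1.22]
rot total units [-0.01  7.55  0.  ] slide after rot [-2.41  0.01  0.01]
```

Call:
{"api": "apply_moves", "payload": {
  "moves": [
    {"slide":[-1,0,0],"delta_rot":[0,0,0]},
    {"slide":[-1,0,0],"delta_rot":[0,0,0]},
    {"slide":[0,0,0],"delta_rot":[0,0.94,0]},
    {"slide":[0,0,0],"delta_rot":[0,0.94,0]},
    {"slide":[0,0,0],"delta_rot":[0,0.94,0]},
    {"slide":[0,0,0],"delta_rot":[0,0.94,0]},
    {"slide":[0,0,0],"delta_rot":[0,0.94,0]},
    {"slide":[0,0,0],"delta_rot":[0,0.94,0]},
    {"slide":[0,0,0],"delta_rot":[0,0.94,0]},
    {"slide":[0,0,0],"delta_rot":[0,0.94,0]}
  ],
  "jaw": -0.15
}}

```text
t: 7.45
tool_pos: [0.488, -0.0653, 0.2028]
tool_rot: [0.009, 0.965, -0.035, 0.259]
wrist_force: [0.3, -0.2, 0.3]
gripper_width: 0.0403
grip_force: 0.0
```

```bash
python3 st.py "[-26,-88.5,61]" "[0,-30,0]"
```

```text
t 7.45 jigpos [-61.4 -87.8 202.8] F [ 0.3 -0.2  0.3] width 40.3 grip 0.0
tool x,y,z in jig [[0.866, -0.0, 0.5], [0.0, -1.0, -0.001], [0.5, 0.001, -0.866]]
slide total units [-0.67  0.01  2.34]
rot total units [-0.01 -0.   -0.  ] slide after rot [-0.67  0.01  2.34]
```

Call:
{"api": "apply_moves", "payload": {
  "moves": [
    {"slide":[-0.67,0.01,0],"delta_rot":[0,0,0]},
    {"slide":[0,0,0.6],"delta_rot":[0,0,0]},
    {"slide":[0,0,0.6],"delta_rot":[0,0,0]},
    {"slide":[0,0,0.5],"delta_rot":[0,0,0]},
    {"slide":[0,0,0.4],"delta_rot":[0,0,0]},
    {"slide":[0,0,0.24],"delta_rot":[0,0,0]},
    {"slide":[0,0,0],"delta_rot":[0,0,0]}
  ]
}}

```text
t: 8.32
tool_pos: [0.5232, -0.0683, 0.0605]
tool_rot: [0.009, 0.966, -0.035, 0.257]
wrist_force: [-0.3, -0.2, -0.1]
gripper_width: 0.0397
grip_force: 0.0
```

Call:
{"api": "apply_moves", "payload": {
  "moves": [
    {"slide":[0,0,0],"delta_rot":[0,0,0]},
    {"slide":[0,0,0],"delta_rot":[0,0,0]},
    {"slide":[0,0,0],"delta_rot":[0,0,0]},
    {"slide":[0,0,0],"delta_rot":[0,0,0]}
  ],
  "jaw": -1
}}

```text
t: 8.82
tool_pos: [0.5247, -0.0698, 0.0636]
tool_rot: [0.01, 0.965, -0.035, 0.26]
wrist_force: [-4.0, -3.8, 3.2]
gripper_width: 0.0113
grip_force: 30.0
```

```bash
python3 st.py "[-26,-88.5,61]" "[0,-30,0]"
```

```text
t 8.82 jigpos [-24.4 -89.6  63.6] F [-3.7 -4.1  3.2] width 11.3 grip 30.0
tool x,y,z in jig [[0.864, -0.0, 0.503], [-0.001, -1.0, 0.002], [0.503, -0.002, -0.864]]
slide total units [-0.04 -0.02  0.02]
rot total units [ 0.03 -0.04 -0.  ] slide after rot [-0.04 -0.02  0.02]
```

Call:
{"api": "apply_moves", "payload": {
  "moves": [
    {"slide":[0.04,0.01,-0.1],"delta_rot":[0,-0.97,0]},
    {"slide":[0.045,0,-0.095],"delta_rot":[0,-0.97,0]},
    {"slide":[0.055,0,-0.09],"delta_rot":[0,-0.97,0]},
    {"slide":[0.06,0,-0.09],"delta_rot":[0,-0.97,0]},
    {"slide":[0.065,0,-0.085],"delta_rot":[0,-0.97,0]},
    {"slide":[0.07,0,-0.08],"delta_rot":[0,-0.97,0]},
    {"slide":[0.075,0,-0.075],"delta_rot":[0,-0.97,0]},
    {"slide":[0.08,0,-0.07],"delta_rot":[0,-0.97,0]},
    {"slide":[0.085,0,-0.065],"delta_rot":[0,-0.97,0]}
  ]
}}

```text
t: 9.95
tool_pos: [0.5432, -0.0711, 0.1091]
tool_rot: [-0.002, 0.999, -0.033, -0.037]
wrist_force: [-0.9, -8.3, -15.7]
gripper_width: 0.0117
grip_force: 30.0
```

```bash
python3 st.py; python3 -c "
from arc import *;print(pt(1.17,48,-9))"
```

```text
t 9.95 jigpos [ -5.8 -89.6 109.1] F [ -0.3  -8.3 -15.7] width 11.7 grip 30.0
tool x,y,z in jig [[0.997, 0.005, -0.075], [0.005, -1.0, -0.001], [-0.075, 0.0, -0.997]]
[ -5.01403623   0.         110.68466353]
```

Call:
{"api": "apply_moves", "payload": {
  "moves": [
    {"slide":[0.085,0,-0.03],"delta_rot":[0,-0.97,0]},
    {"slide":[0.09,0,-0.045],"delta_rot":[0,-0.97,0]},
    {"slide":[0.095,0,-0.05],"delta_rot":[0,-0.97,0]},
    {"slide":[0.095,0,-0.045],"delta_rot":[0,-0.97,0]},
    {"slide":[0.1,0,-0.035],"delta_rot":[0,-0.97,0]}
  ]
}}

```text
t: 10.58
tool_pos: [0.5699, -0.0731, 0.1168]
tool_rot: [-0.007, 0.977, -0.033, -0.209]
wrist_force: [-9.9, -6.6, -7.0]
gripper_width: 0.0117
grip_force: 30.0
```

```bash
python3 st.py; python3 -c "
from arc import *;print(pt(1.82,48,-9))"
```

```text
t 10.57 jigpos [ 20.9 -89.7 116.8] F [-9.4 -7.3 -7. ] width 11.7 grip 30.0
tool x,y,z in jig [[0.913, 0.004, -0.409], [0.005, -1.0, -0.0], [-0.409, -0.002, -0.913]]
[ 25.11636872   0.         118.73692898]
```

Call:
{"api": "apply_moves", "payload": {
  "moves": [
    {"slide":[0.1,0,-0.03],"delta_rot":[0,-0.97,0]},
    {"slide":[0.105,0,-0.025],"delta_rot":[0,-0.97,0]},
    {"slide":[0.105,0,-0.02],"delta_rot":[0,-0.97,0]},
    {"slide":[0.105,0,-0.01],"delta_rot":[0,-0.97,0]},
    {"slide":[0.08,0,0.0],"delta_rot":[0,-0.5,0]}
  ]
}}

```text
t: 11.2
tool_pos: [0.5992, -0.0753, 0.1075]
tool_rot: [-0.012, 0.934, -0.032, -0.355]
wrist_force: [-11.9, -7.8, -1.8]
gripper_width: 0.012
grip_force: 30.0
```

```bash
python3 st.py; python3 -c "
from arc import *;print(pt(2.3,48,-9),pt(2.45,48,-9))"
```

```text
t 11.20 jigpos [ 50.3 -89.7 107.5] F [-11.3  -8.6  -1.8] width 12.0 grip 30.0
tool x,y,z in jig [[0.748, 0.003, -0.663], [0.004, -1.0, 0.0], [-0.663, -0.003, -0.748]]
[ 47.26990211   0.         111.79033438] [ 53.23121788   0.         107.54478699]
```

Call:
{"api": "apply_moves", "payload": {
  "moves": [
    {"slide":[0,0,0],"delta_rot":[0,0,0]},
    {"slide":[0,0,0],"delta_rot":[0,0,0]},
    {"slide":[0,0,-0.3],"delta_rot":[0,0,0]},
    {"slide":[0,0,-0.5],"delta_rot":[0,0,0]},
    {"slide":[-0.5,0,-0.5],"delta_rot":[0,0,0]},
    {"slide":[-0.5,0.3,-0.3],"delta_rot":[0,0.9,0]}
  ],
  "jaw": -0.2
}}

```text
t: 11.95
tool_pos: [0.6204, -0.0908, 0.2194]
tool_rot: [-0.014, 0.948, -0.03, -0.316]
wrist_force: [-0.2, -1.0, 0.0]
gripper_width: 0.0379
grip_force: 0.0
```

Call:
{"api": "apply_moves", "payload": {
  "moves": [
    {"slide":[0,0.35,0],"delta_rot":[0,0.95,0]},
    {"slide":[0,0.35,0],"delta_rot":[0,0.95,0]},
    {"slide":[0,0.35,0],"delta_rot":[0,0.95,0]},
    {"slide":[0,0,0],"delta_rot":[0,0.95,0]},
    {"slide":[0,0,0],"delta_rot":[0,0.95,0]},
    {"slide":[0,0,0],"delta_rot":[0,0.95,0]}
  ],
  "jaw": -1
}}

```text
t: 12.7
tool_pos: [0.6151, -0.1545, 0.2203]
tool_rot: [-0.007, 0.992, -0.033, -0.122]
wrist_force: [-0.3, -1.0, -0.2]
gripper_width: 0.0004
grip_force: 0.0
```

```bash
python3 st.py "[110,-169,138]" "[0,15,0]"
python3 - <<'E'
from station import capture
import cv2,numpy as np
cv2.imwrite("pics/c5.png",cv2.resize(capture("scene")[140:250,165:290],None,fx=5,fy=5,interpolation=cv2.INTER_CUBIC))
E
```

```text
t 12.70 jigpos [  71.9 -167.5  220.3] F [-0.2 -1.  -0.2] width 0.4 grip 0.0
tool x,y,z in jig [[0.97, 0.006, -0.242], [0.005, -1.0, -0.006], [-0.242, 0.005, -0.97]]
slide total units [0.95 0.04 1.18]
rot total units [-0.07 -0.25  0.09] slide after rot [0.97 0.02 1.16]
```

View pics/c5.png

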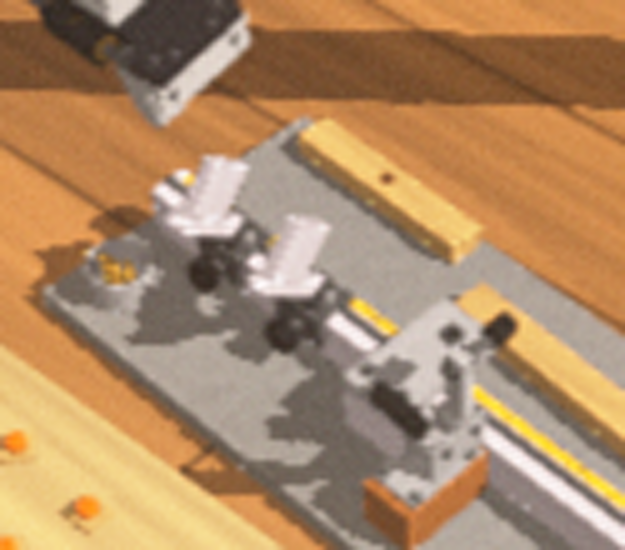

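Call:
{"api": "apply_moves", "payload": {
  "moves": [
    {"slide":[0.5,0.02,0],"delta_rot":[0,0,0]},
    {"slide":[0.47,0,0],"delta_rot":[0,0,0]},
    {"slide":[0,0,0.6],"delta_rot":[0,0,0]},
    {"slide":[0,0,0.56],"delta_rot":[0,0,0]},
    {"slide":[-0.2,0,0.05],"delta_rot":[0,0,0]},
    {"slide":[-0.2,0,0.05],"delta_rot":[0,0,0]},
    {"slide":[-0.2,0,0.05],"delta_rot":[0,0,0]}
  ]
}}

```text
t: 13.62
tool_pos: [0.6172, -0.156, 0.1394]
tool_rot: [-0.007, 0.992, -0.033, -0.122]
wrist_force: [0.5, -0.4, 0.1]
gripper_width: 0.0005
grip_force: 0.0
```

```bash
python3 st.py
```

```text
t 13.62 jigpos [  74.1 -168.9  139.4] F [ 0.5 -0.4  0.1] width 0.5 grip 0.0
tool x,y,z in jig [[0.97, 0.006, -0.243], [0.005, -1.0, -0.005], [-0.243, 0.004, -0.97]]
```

Call:
{"api": "apply_moves", "payload": {
  "moves": [
    {"slide":[-0.2,0,0.05],"delta_rot":[0,0,0]},
    {"slide":[-0.2,0,0.05],"delta_rot":[0,0,0]},
    {"slide":[-0.2,0,0.05],"delta_rot":[0,0,0]},
    {"slide":[-0.15,0,0.0],"delta_rot":[0,0,0]},
    {"slide":[-0.15,0,0.0],"delta_rot":[0,0,0]},
    {"slide":[0,0,0],"delta_rot":[0,0,0]},
    {"slide":[0,0,0],"delta_rot":[0,0,0]}
  ]
}}

```text
t: 14.5
tool_pos: [0.5642, -0.1523, 0.1465]
tool_rot: [-0.006, 0.992, -0.033, -0.12]
wrist_force: [1.2, 0.8, 15.2]
gripper_width: 0.0005
grip_force: 7.8
```

```bash
python3 st.py
```

```text
t 14.50 jigpos [  20.9 -169.1  146.5] F [ 1.2  0.9 15.2] width 0.5 grip 7.8
tool x,y,z in jig [[0.971, 0.005, -0.239], [0.004, -1.0, -0.005], [-0.239, 0.004, -0.971]]
```

Call:
{"api": "apply_moves", "payload": {
  "moves": [
    {"slide":[-0.15,0,0.0],"delta_rot":[0,0,0]},
    {"slide":[-0.2,0,0.05],"delta_rot":[0,0,0]},
    {"slide":[-0.2,0,0.05],"delta_rot":[0,0,0]},
    {"slide":[-0.2,0,0.05],"delta_rot":[0,0,0]},
    {"slide":[0,0,0],"delta_rot":[0,0,0]},
    {"slide":[0,0,0],"delta_rot":[0,0,0]}
  ]
}}

```text
t: 15.25
tool_pos: [0.5173, -0.1492, 0.1442]
tool_rot: [-0.007, 0.992, -0.033, -0.124]
wrist_force: [0.2, -1.0, -0.2]
gripper_width: 0.0004
grip_force: 0.0
```

```bash
python3 st.py
```

```text
t 15.25 jigpos [ -26.  -169.3  144.2] F [ 0.3 -0.9 -0.2] width 0.4 grip 0.0
tool x,y,z in jig [[0.969, 0.006, -0.246], [0.004, -1.0, -0.006], [-0.246, 0.005, -0.969]]
```

Call:
{"api": "apply_moves", "payload": {
  "moves": [
    {"slide":[0.1,0,0.3],"delta_rot":[0,0,0]},
    {"slide":[0,0,0.3],"delta_rot":[0,0,0]},
    {"slide":[0,0,0.2],"delta_rot":[0,0,0]},
    {"slide":[0,0,0.1],"delta_rot":[0,0,0]},
    {"slide":[0,0,0.0],"delta_rot":[0,0,0]}
  ]
}}

```text
t: 15.88
tool_pos: [0.5111, -0.1484, 0.0938]
tool_rot: [-0.007, 0.992, -0.033, -0.122]
wrist_force: [-0.2, 1.9, 16.9]
gripper_width: 0.0003
grip_force: 8.5
```

```bash
python3 st.py
```

```text
t 15.88 jigpos [ -32.3 -169.    93.8] F [-0.3  1.9 16.9] width 0.3 grip 8.5
tool x,y,z in jig [[0.97, 0.006, -0.243], [0.004, -1.0, -0.005], [-0.243, 0.004, -0.97]]
```

Call:
{"api": "apply_moves", "payload": {
  "moves": [
    {"slide":[0,0,-0.6],"delta_rot":[0,0,0]},
    {"slide":[0,0,-1],"delta_rot":[0,0,0]},
    {"slide":[0,0,-0.6],"delta_rot":[0,0,0]}
  ],
  "jaw": 0
}}

```text
t: 16.25
tool_pos: [0.5437, -0.1516, 0.2212]
tool_rot: [-0.006, 0.992, -0.033, -0.122]
wrist_force: [0.5, -0.6, 0.1]
gripper_width: 0.0268
grip_force: 0.0
```

```bash
python3 st.py "[-53,247,100]" "[0,15,87]";python3 st.py "[-53,247,100]" "[0,-15,-93]"; python3 -c "
from station import manip;print(manip.get_state()['joint_positions'])"
python3 - <<'E'
from station import capture
import cv2,numpy as np
cv2.imwrite("pics/c6.png",cv2.resize(capture("scene")[140:290,165:360],None,fx=4,fy=4,interpolation=cv2.INTER_CUBIC))
E
```

```text
t 16.25 jigpos [   0.4 -169.9  221.2] F [ 0.5 -0.6  0.1] width 26.8 grip 0.0
tool x,y,z in jig [[0.97, 0.006, -0.242], [0.005, -1.0, -0.005], [-0.242, 0.003, -0.97]]
slide total units [-0.34 -6.94  2.2 ]
rot total units [ -5.48  -0.25 -20.98] slide after rot [ 7.18 -1.25  0.17]
t 16.25 jigpos [   0.4 -169.9  221.2] F [ 0.5 -0.6  0.1] width 26.8 grip 0.0
tool x,y,z in jig [[0.97, 0.006, -0.242], [0.005, -1.0, -0.005], [-0.242, 0.003, -0.97]]
slide total units [-0.34 -6.94  2.2 ]
rot total units [-0.26  5.62 23.52] slide after rot [-7.18  1.25  0.17]
[-0.35286397  0.40093141  1.34578383 -0.06391873  1.63103079  1.28869088]
```

View pics/c6.png

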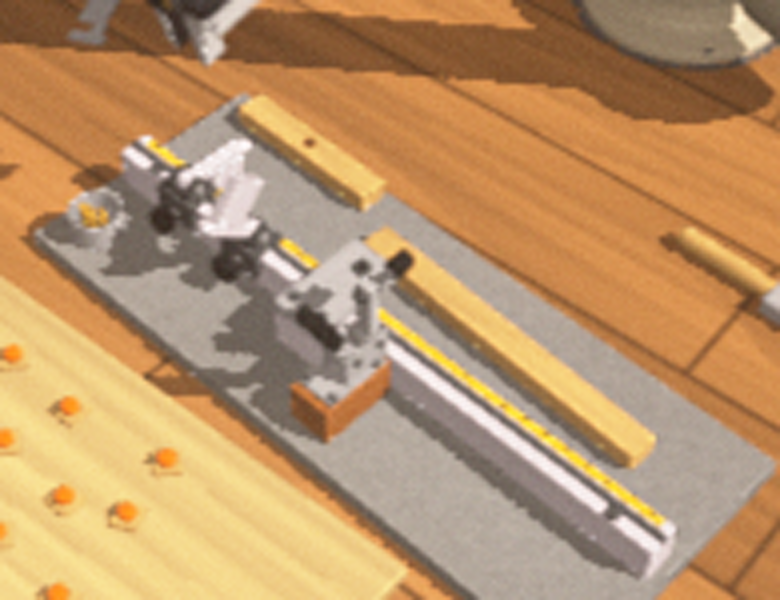

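The picture confirms step 1: the far flag is down at (240,190) and the near flag lies back at (220,165)–(255,210). The bar is still loose, with its ends at about (385,235) and (645,450). Next I grip the bar near its +y end.

Call:
{"api": "apply_moves", "payload": {
  "moves": [
    {"slide":[0,0,0],"delta_rot":[-0.25,-0.01,-0.955]},
    {"slide":[0,0,0],"delta_rot":[-0.25,-0.01,-0.955]},
    {"slide":[0,0,0],"delta_rot":[-0.25,-0.01,-0.955]},
    {"slide":[0,0,0],"delta_rot":[-0.25,-0.01,-0.955]},
    {"slide":[0,0,0],"delta_rot":[-0.25,-0.01,-0.955]},
    {"slide":[0,0,0],"delta_rot":[-0.25,-0.01,-0.955]},
    {"slide":[0,0,0],"delta_rot":[-0.25,-0.01,-0.955]},
    {"slide":[0,0,0],"delta_rot":[-0.25,-0.01,-0.955]},
    {"slide":[0,0,0],"delta_rot":[-0.25,-0.01,-0.955]},
    {"slide":[0,0,0],"delta_rot":[-0.25,-0.01,-0.955]}
  ]
}}

```text
t: 17.55
tool_pos: [0.5421, -0.1511, 0.2179]
tool_rot: [0.038, 0.944, 0.305, -0.12]
wrist_force: [0.1, -0.6, 0.0]
gripper_width: 0.0469
grip_force: 0.0
```

Call:
{"api": "apply_moves", "payload": {
  "moves": [
    {"slide":[0,0,0],"delta_rot":[-0.25,-0.01,-0.955]},
    {"slide":[0,0,0],"delta_rot":[-0.25,-0.01,-0.955]},
    {"slide":[0,0,0],"delta_rot":[-0.25,-0.01,-0.955]},
    {"slide":[0,0,0],"delta_rot":[-0.25,-0.01,-0.955]},
    {"slide":[0,0,0],"delta_rot":[-0.25,-0.01,-0.955]},
    {"slide":[0,0,0],"delta_rot":[-0.25,-0.01,-0.955]},
    {"slide":[0,0,0],"delta_rot":[-0.25,-0.01,-0.955]},
    {"slide":[0,0,0],"delta_rot":[-0.25,-0.01,-0.955]},
    {"slide":[0,0,0],"delta_rot":[-0.25,-0.01,-0.955]},
    {"slide":[0,0,0],"delta_rot":[-0.25,-0.01,-0.955]}
  ]
}}

```text
t: 18.8
tool_pos: [0.542, -0.1511, 0.218]
tool_rot: [0.078, 0.785, 0.605, -0.103]
wrist_force: [0.3, -0.0, 0.5]
gripper_width: 0.047
grip_force: 0.0
```

Call:
{"api": "apply_moves", "payload": {
  "moves": [
    {"slide":[0,0,0],"delta_rot":[-0.25,-0.01,-0.955]},
    {"slide":[0,0,0],"delta_rot":[-0.25,-0.01,-0.955]},
    {"slide":[0.9,-0.2,0],"delta_rot":[0,0,0]},
    {"slide":[0.9,-0.2,0],"delta_rot":[0,0,0]},
    {"slide":[0.9,-0.2,0],"delta_rot":[0,0,0]},
    {"slide":[0.9,-0.2,0],"delta_rot":[0,0,0]},
    {"slide":[0.9,-0.2,0],"delta_rot":[0,0,0]},
    {"slide":[0.9,-0.1,0],"delta_rot":[0,0,0]},
    {"slide":[0.9,0,0],"delta_rot":[0,0,0]},
    {"slide":[0.9,0,0],"delta_rot":[0,0,0]}
  ]
}}

```text
t: 20.05
tool_pos: [0.5273, 0.2732, 0.1069]
tool_rot: [0.085, 0.742, 0.657, -0.098]
wrist_force: [0.9, 0.4, -0.6]
gripper_width: 0.0473
grip_force: 0.0
```

```bash
python3 st.py "[-53,247,39.5]" "[0,15,87]"
```

```text
t 20.05 jigpos [-46.6 252.6 106.9] F [ 0.8  0.4 -0.6] width 47.3 grip 0.0
tool x,y,z in jig [[0.047, 0.965, -0.257], [0.999, -0.05, -0.002], [-0.015, -0.256, -0.966]]
slide total units [ 0.19 -0.1   1.11]
rot total units [-0.02 -0.03  0.05] slide after rot [ 0.19 -0.1   1.11]
```

Call:
{"api": "apply_moves", "payload": {
  "moves": [
    {"slide":[0.19,-0.1,0.2],"delta_rot":[0,0,0]},
    {"slide":[0,0,0.4],"delta_rot":[0,0,0]},
    {"slide":[0,0,0.35],"delta_rot":[0,0,0]},
    {"slide":[0,0,0.16],"delta_rot":[0,0,0]},
    {"slide":[0,0,0],"delta_rot":[0,0,0]}
  ]
}}

```text
t: 20.68
tool_pos: [0.5198, 0.2651, 0.0398]
tool_rot: [0.085, 0.743, 0.657, -0.099]
wrist_force: [-0.4, -0.4, 0.2]
gripper_width: 0.0468
grip_force: 0.0
```

```bash
python3 st.py "[-53,247,39.5]" "[0,15,87]"
```

```text
t 20.68 jigpos [-53.5 244.1  39.8] F [-0.4 -0.4  0.2] width 46.8 grip 0.0
tool x,y,z in jig [[0.048, 0.965, -0.258], [0.999, -0.051, -0.004], [-0.017, -0.257, -0.966]]
slide total units [ 0.05  0.01 -0.01]
rot total units [-0.05 -0.01  0.04] slide after rot [ 0.05  0.01 -0.01]
```

Call:
{"api": "apply_moves", "payload": {
  "moves": [
    {"slide":[0,0,0],"delta_rot":[0,0,0]},
    {"slide":[0,0,0],"delta_rot":[0,0,0]},
    {"slide":[0,0,0],"delta_rot":[0,0,0]}
  ],
  "jaw": -1
}}

```text
t: 21.05
tool_pos: [0.5208, 0.2663, 0.0411]
tool_rot: [0.085, 0.743, 0.657, -0.097]
wrist_force: [-0.6, 1.6, 1.9]
gripper_width: 0.0276
grip_force: 30.0
```

```bash
python3 st.py "[-53,247,39.5]" "[0,15,90]"
```

```text
t 21.05 jigpos [-52.6 245.3  41.1] F [-0.8  1.5  1.9] width 27.6 grip 30.0
tool x,y,z in jig [[0.048, 0.965, -0.256], [0.999, -0.05, -0.001], [-0.014, -0.256, -0.967]]
slide total units [ 0.03 -0.01  0.02]
rot total units [-0.2  -0.04 -0.69] slide after rot [ 0.03 -0.01  0.02]
```

Call:
{"api": "apply_moves", "payload": {
  "moves": [
    {"slide":[0,0,0],"delta_rot":[-0.1,-0.02,-0.35]},
    {"slide":[0,0.02,0],"delta_rot":[-0.1,-0.02,-0.35]},
    {"slide":[-0.24,0.02,0.065],"delta_rot":[0,0,0]},
    {"slide":[-0.24,0.02,0.065],"delta_rot":[0,0,0]},
    {"slide":[-0.24,0.02,0.065],"delta_rot":[0,0,0]},
    {"slide":[-0.24,0.02,0.065],"delta_rot":[0,0,0]},
    {"slide":[0,0,0],"delta_rot":[0,0,0]}
  ]
}}

```text
t: 21.92
tool_pos: [0.5228, 0.2051, 0.041]
tool_rot: [0.09, 0.725, 0.676, -0.096]
wrist_force: [0.6, -1.4, 6.0]
gripper_width: 0.028
grip_force: 30.0
```

```bash
python3 st.py "[-46,123,40]" "[0,15,90]"
```

```text
t 21.93 jigpos [-46.2 184.4  41. ] F [ 0.7 -1.3  6. ] width 28.0 grip 30.0
tool x,y,z in jig [[-0.002, 0.966, -0.26], [1.0, 0.002, 0.0], [0.001, -0.26, -0.966]]
slide total units [-0.98  0.    0.28]
rot total units [0.01 0.02 0.02] slide after rot [-0.98  0.    0.28]
```

Call:
{"api": "apply_moves", "payload": {
  "moves": [
    {"slide":[-0.24,0,0.06],"delta_rot":[0,0,0]},
    {"slide":[-0.24,0,0.06],"delta_rot":[0,0,0]},
    {"slide":[-0.24,0,0.06],"delta_rot":[0,0,0]},
    {"slide":[-0.24,0,0.06],"delta_rot":[0,0,0]},
    {"slide":[0,0,0],"delta_rot":[0,0,0]}
  ]
}}

```text
t: 22.55
tool_pos: [0.5168, 0.1443, 0.041]
tool_rot: [0.089, 0.726, 0.675, -0.098]
wrist_force: [0.3, -3.0, 2.8]
gripper_width: 0.028
grip_force: 30.0
```

```bash
python3 st.py "[-46,123,40]" "[0,15,90]"
python3 - <<'E'
from station import capture
import cv2,numpy as np
a=cv2.resize(capture("scene")[140:290,165:360],None,fx=2.6,fy=2.6,interpolation=cv2.INTER_CUBIC)
np.save("sc.npy",capture("scene"));np.save("tp.npy",capture("top"))
E
```

```text
t 22.55 jigpos [-47.8 123.4  41. ] F [ 0.5 -3.   2.8] width 28.0 grip 30.0
tool x,y,z in jig [[-0.001, 0.965, -0.263], [1.0, 0.0, -0.004], [-0.004, -0.263, -0.965]]
slide total units [-0.    0.03  0.02]
rot total units [-0.05  0.06  0.01] slide after rot [-0.    0.03  0.02]
```

Call:
{"api": "apply_moves", "payload": {
  "moves": [
    {"slide":[0,0.1,0],"delta_rot":[0,0,0]},
    {"slide":[0,0.1,0],"delta_rot":[0,0,0]},
    {"slide":[-0.03,0,0.01],"delta_rot":[0,0,0]},
    {"slide":[-0.03,0,0.01],"delta_rot":[0,0,0]},
    {"slide":[0,0,0],"delta_rot":[0,0,0]}
  ]
}}

```text
t: 23.32
tool_pos: [0.5295, 0.1439, 0.041]
tool_rot: [0.088, 0.726, 0.675, -0.095]
wrist_force: [-1.8, 3.1, 4.2]
gripper_width: 0.0274
grip_force: 30.0
```

```bash
python3 st.py "[-35,123,40]" "[0,15,90]"
```

```text
t 23.32 jigpos [-35.1 123.9  41. ] F [-2.   3.   4.2] width 27.4 grip 30.0
tool x,y,z in jig [[-0.001, 0.966, -0.257], [1.0, 0.0, -0.001], [-0.001, -0.257, -0.966]]
slide total units [-0.01  0.    0.02]
rot total units [-0.02 -0.03  0.01] slide after rot [-0.01  0.    0.02]
```

Call:
{"api": "apply_moves", "payload": {
  "moves": [
    {"slide":[-0.03,0,0.01],"delta_rot":[0,0,0]},
    {"slide":[-0.03,0,0.01],"delta_rot":[0,0,0]},
    {"slide":[0,0,0],"delta_rot":[0,0,0]}
  ]
}}

```text
t: 23.7
tool_pos: [0.5302, 0.1406, 0.041]
tool_rot: [0.088, 0.726, 0.676, -0.094]
wrist_force: [0.8, 4.0, 5.8]
gripper_width: 0.0278
grip_force: 30.0
```

```bash
python3 st.py "[-35,123,40]" "[0,15,90]"
```

```text
t 23.70 jigpos [-34.1 120.6  41. ] F [0.5 4.  5.8] width 27.8 grip 30.0
tool x,y,z in jig [[-0.001, 0.967, -0.256], [1.0, 0.001, 0.0], [0.001, -0.256, -0.967]]
slide total units [ 0.04 -0.02  0.01]
rot total units [ 0.01 -0.04  0.01] slide after rot [ 0.04 -0.02  0.01]
```

Call:
{"api": "apply_moves", "payload": {
  "moves": [
    {"slide":[-0.03,0,0.01],"delta_rot":[0,0,0]},
    {"slide":[-0.03,0,0.01],"delta_rot":[0,0,0]},
    {"slide":[0,0,0],"delta_rot":[0,0,0]}
  ]
}}

```text
t: 24.08
tool_pos: [0.5304, 0.1376, 0.0411]
tool_rot: [0.088, 0.726, 0.676, -0.093]
wrist_force: [0.9, 5.8, 7.0]
gripper_width: 0.0278
grip_force: 30.0
```

Call:
{"api": "apply_moves", "payload": {
  "moves": [
    {"slide":[-0.03,0,0.01],"delta_rot":[0,0,0]},
    {"slide":[0,0,0],"delta_rot":[0,0,0]}
  ]
}}

```text
t: 24.32
tool_pos: [0.5304, 0.1375, 0.0411]
tool_rot: [0.087, 0.727, 0.675, -0.092]
wrist_force: [-0.2, 10.1, 8.6]
gripper_width: 0.0277
grip_force: 30.0
```

```bash
python3 st.py "[-35,123,40]" "[0,15,90]"
```

```text
t 24.32 jigpos [-33.7 117.5  41.1] F [-0.9 10.   8.6] width 27.7 grip 30.0
tool x,y,z in jig [[0.001, 0.968, -0.251], [1.0, -0.0, 0.002], [0.002, -0.251, -0.968]]
slide total units [ 0.09 -0.02 -0.01]
rot total units [ 0.03 -0.11 -0.01] slide after rot [ 0.09 -0.02 -0.01]
```

Call:
{"api": "apply_moves", "payload": {
  "moves": [
    {"slide":[0,0,0],"delta_rot":[0,0,0]},
    {"slide":[0,0,0],"delta_rot":[0,0,0]},
    {"slide":[0,0,-0.4],"delta_rot":[0,0,0]},
    {"slide":[0,0,-0.7],"delta_rot":[0,0,0]},
    {"slide":[0,-0.5,-0.9],"delta_rot":[0,0,0]},
    {"slide":[0,-1,-0.5],"delta_rot":[0,0,0]}
  ],
  "jaw": -0.23
}}

```text
t: 25.08
tool_pos: [0.4476, 0.178, 0.1851]
tool_rot: [0.089, 0.726, 0.675, -0.095]
wrist_force: [-0.6, 0.4, 0.9]
gripper_width: 0.0362
grip_force: 0.0
```

```bash
python3 st.py "[-75,10,100]" "[0,-20,0]"
```

```text
t 25.07 jigpos [-119.2  151.9  185.1] F [-0.7  0.4  0.9] width 36.2 grip 0.0
tool x,y,z in jig [[0.001, 0.966, -0.258], [1.0, -0.001, 0.002], [0.002, -0.258, -0.966]]
slide total units [-1.92  0.73  1.98]
rot total units [-0.98  6.82 22.76] slide after rot [0.21 2.37 1.59]
```

Call:
{"api": "apply_moves", "payload": {
  "moves": [
    {"slide":[0,0,0],"delta_rot":[-0.04,0.285,0.95]},
    {"slide":[0,0,0],"delta_rot":[-0.04,0.285,0.95]},
    {"slide":[0,0,0],"delta_rot":[-0.04,0.285,0.95]},
    {"slide":[0,0,0],"delta_rot":[-0.04,0.285,0.95]},
    {"slide":[0,0,0],"delta_rot":[-0.04,0.285,0.95]},
    {"slide":[0,0,0],"delta_rot":[-0.04,0.285,0.95]},
    {"slide":[0,0,0],"delta_rot":[-0.04,0.285,0.95]},
    {"slide":[0,0,0],"delta_rot":[-0.04,0.285,0.95]},
    {"slide":[0,0,0],"delta_rot":[-0.04,0.285,0.95]},
    {"slide":[0,0,0],"delta_rot":[-0.04,0.285,0.95]}
  ],
  "jaw": 1
}}

```text
t: 26.32
tool_pos: [0.4456, 0.1767, 0.1827]
tool_rot: [0.059, 0.911, 0.408, 0.018]
wrist_force: [-0.1, 0.6, -0.2]
gripper_width: 0.0936
grip_force: 0.0
```

Call:
{"api": "apply_moves", "payload": {
  "moves": [
    {"slide":[0,0,0],"delta_rot":[-0.04,0.285,0.95]},
    {"slide":[0,0,0],"delta_rot":[-0.04,0.285,0.95]},
    {"slide":[0,0,0],"delta_rot":[-0.04,0.285,0.95]},
    {"slide":[0,0,0],"delta_rot":[-0.04,0.285,0.95]},
    {"slide":[0,0,0],"delta_rot":[-0.04,0.285,0.95]},
    {"slide":[0,0,0],"delta_rot":[-0.04,0.285,0.95]},
    {"slide":[0,0,0],"delta_rot":[-0.04,0.285,0.95]},
    {"slide":[0,0,0],"delta_rot":[-0.04,0.285,0.95]},
    {"slide":[0,0,0],"delta_rot":[-0.04,0.285,0.95]},
    {"slide":[0,0,0],"delta_rot":[-0.04,0.285,0.95]}
  ]
}}

```text
t: 27.58
tool_pos: [0.4455, 0.1766, 0.1827]
tool_rot: [0.022, 0.987, 0.094, 0.13]
wrist_force: [-0.4, 0.2, -0.0]
gripper_width: 0.0939
grip_force: 0.0
```

Call:
{"api": "apply_moves", "payload": {
  "moves": [
    {"slide":[0,0,0],"delta_rot":[-0.04,0.285,0.95]},
    {"slide":[0,0,0],"delta_rot":[-0.04,0.285,0.95]},
    {"slide":[0,0,0],"delta_rot":[-0.04,0.285,0.95]},
    {"slide":[0,0,0],"delta_rot":[-0.04,0.285,0.95]},
    {"slide":[0,0.8,0],"delta_rot":[0,0,0]},
    {"slide":[0,0.8,0],"delta_rot":[0,0,0]},
    {"slide":[0,0.7,0],"delta_rot":[0,0,0]},
    {"slide":[0,0,0],"delta_rot":[0,0,0]}
  ]
}}

```text
t: 28.58
tool_pos: [0.4352, 0.0368, 0.1828]
tool_rot: [0.007, 0.984, -0.04, 0.171]
wrist_force: [0.2, 1.5, 0.1]
gripper_width: 0.0939
grip_force: 0.0
```

```bash
python3 st.py "[-80,10,41]" "[0,-20,0]"
```

```text
t 28.57 jigpos [-121.4   10.2  182.8] F [0.1 1.5 0.1] width 93.9 grip 0.0
tool x,y,z in jig [[0.941, -0.007, 0.337], [-0.008, -1.0, -0.0], [0.337, -0.002, -0.941]]
slide total units [-0.15 -0.    2.46]
rot total units [ 0.04  0.07 -0.11] slide after rot [-0.16  0.    2.46]
```

Call:
{"api": "apply_moves", "payload": {
  "moves": [
    {"slide":[-0.15,0,0.8],"delta_rot":[0.04,0.07,-0.11]},
    {"slide":[0,0,0.8],"delta_rot":[0,0,0]},
    {"slide":[0,0,0.6],"delta_rot":[0,0,0]},
    {"slide":[0,0,0.28],"delta_rot":[0,0,0]},
    {"slide":[0,0,0],"delta_rot":[0,0,0]}
  ]
}}

```text
t: 29.2
tool_pos: [0.4774, 0.0379, 0.0388]
tool_rot: [0.005, 0.985, -0.032, 0.172]
wrist_force: [0.3, 0.0, -0.0]
gripper_width: 0.0941
grip_force: 0.0
```

```bash
python3 st.py "[-46,10,40]" "[0,-20,0]"
```

```text
t 29.20 jigpos [-79.3  14.4  38.8] F [ 0.3  0.  -0. ] width 94.1 grip 0.0
tool x,y,z in jig [[0.941, 0.007, 0.34], [0.008, -1.0, -0.001], [0.34, 0.004, -0.941]]
slide total units [0.53 0.08 0.17]
rot total units [-0.05  0.04  0.11] slide after rot [0.53 0.07 0.17]
```

Call:
{"api": "apply_moves", "payload": {
  "moves": [
    {"slide":[0.1,0.04,0.035],"delta_rot":[0,0,0.1]},
    {"slide":[0.1,0.03,0.035],"delta_rot":[0,0,0]},
    {"slide":[0.1,0,0.035],"delta_rot":[0,0,0]},
    {"slide":[0.1,0,0.035],"delta_rot":[0,0,0]},
    {"slide":[0.08,0,0.03],"delta_rot":[0,0,0]},
    {"slide":[0,0,0],"delta_rot":[0,0,0]}
  ]
}}

```text
t: 29.95
tool_pos: [0.5092, 0.0302, 0.0409]
tool_rot: [0.005, 0.984, -0.036, 0.175]
wrist_force: [0.7, -0.0, 0.4]
gripper_width: 0.094
grip_force: 0.0
```

```bash
python3 st.py "[-41,10,40]" "[0,-20,0]"
```

```text
t 29.95 jigpos [-47.1   9.1  40.9] F [0.7 0.  0.4] width 94.0 grip 0.0
tool x,y,z in jig [[0.939, -0.001, 0.344], [0.0, -1.0, -0.003], [0.344, 0.003, -0.939]]
slide total units [ 0.09 -0.02  0.05]
rot total units [-0.04 -0.03 -0.01] slide after rot [ 0.09 -0.02  0.05]
```

Call:
{"api": "apply_moves", "payload": {
  "moves": [
    {"slide":[0.04,0,0.013],"delta_rot":[0,0,0]},
    {"slide":[0.04,0,0.013],"delta_rot":[0,0,0]},
    {"slide":[0,0,0],"delta_rot":[0,0,0]}
  ]
}}

```text
t: 30.32
tool_pos: [0.513, 0.0301, 0.0407]
tool_rot: [0.005, 0.984, -0.036, 0.174]
wrist_force: [-1.7, 0.1, 1.2]
gripper_width: 0.0941
grip_force: 0.8
```

```bash
python3 st.py "[-41,10,40]" "[0,-20,0]"
```

```text
t 30.32 jigpos [-43.3   9.2  40.7] F [-1.7  0.   1.2] width 94.1 grip 0.8
tool x,y,z in jig [[0.94, -0.001, 0.342], [0.0, -1.0, -0.003], [0.342, 0.003, -0.94]]
slide total units [ 0.03 -0.01  0.02]
rot total units [-0.04 -0.   -0.01] slide after rot [ 0.03 -0.01  0.02]
```

Call:
{"api": "apply_moves", "payload": {
  "moves": [
    {"slide":[0.03,0,0.01],"delta_rot":[0,0,0]},
    {"slide":[0.03,0,0.01],"delta_rot":[0,0,0]},
    {"slide":[0,0,0],"delta_rot":[0,0,0]}
  ]
}}

```text
t: 30.7
tool_pos: [0.5136, 0.0301, 0.0398]
tool_rot: [0.005, 0.985, -0.036, 0.171]
wrist_force: [-8.9, 1.1, 7.5]
gripper_width: 0.094
grip_force: 4.3
```

Call:
{"api": "apply_moves", "payload": {
  "moves": [
    {"slide":[0.03,0,0.01],"delta_rot":[0,0,0]},
    {"slide":[0,0,0],"delta_rot":[0,0,0]}
  ]
}}

```text
t: 30.95
tool_pos: [0.5138, 0.0301, 0.0393]
tool_rot: [0.005, 0.985, -0.036, 0.169]
wrist_force: [-12.4, 0.0, 8.3]
gripper_width: 0.0941
grip_force: 5.8
```

```bash
python3 st.py "[-41,10,40]" "[0,-20,0]"
```

```text
t 30.95 jigpos [-42.5   9.3  39.3] F [-12.4  -0.9   8.3] width 94.1 grip 5.8
tool x,y,z in jig [[0.943, -0.001, 0.334], [0.0, -1.0, -0.003], [0.334, 0.003, -0.943]]
slide total units [ 0.03 -0.01 -0.  ]
rot total units [-0.04  0.12 -0.01] slide after rot [ 0.03 -0.01 -0.  ]
```

Call:
{"api": "apply_moves", "payload": {
  "moves": [
    {"slide":[-0.4,0,-0.14],"delta_rot":[0,0,0]},
    {"slide":[-0.4,0,-0.14],"delta_rot":[0,0,0]},
    {"slide":[0,-0.7,0],"delta_rot":[0,0,0]},
    {"slide":[0,-0.8,0],"delta_rot":[0,0,0]},
    {"slide":[0,-0.8,0],"delta_rot":[0,0,0]},
    {"slide":[0,-0.6,0],"delta_rot":[0,0,0]},
    {"slide":[0,0,0],"delta_rot":[0,0,0]}
  ],
  "jaw": -1
}}

```text
t: 31.82
tool_pos: [0.4824, 0.2098, 0.0416]
tool_rot: [0.004, 0.984, -0.034, 0.176]
wrist_force: [-0.4, 0.3, -0.2]
gripper_width: 0.0276
grip_force: 0.0
```

```bash
python3 st.py "[-20,172,41]" "[0,-20,0]"
python3 - <<'E'
from station import capture
import cv2,numpy as np
a=cv2.resize(capture("scene")[150:260,180:320],None,fx=3.5,fy=3.5,interpolation=cv2.INTER_CUBIC)
b=cv2.resize(capture("top")[160:205,180:320],None,fx=3.5*1.6,fy=3.5*1.6,interpolation=cv2.INTER_CUBIC)
h=a.shape[0];w=max(a.shape[1],b.shape[1])
p=lambda i:cv2.copyMakeBorder(i,0,0,0,w-i.shape[1],cv2.BORDER_CONSTANT)
o=np.vstack([p(b),p(a)])[:600];print(o.shape,b.shape)
cv2.imwrite("pics/c7.png",o)
E
```

```text
t 31.82 jigpos [-86.8 186.2  41.6] F [-0.4  0.2 -0.2] width 27.6 grip 0.0
tool x,y,z in jig [[0.938, 0.003, 0.346], [0.005, -1.0, -0.005], [0.346, 0.006, -0.938]]
slide total units [1.04 0.24 0.39]
rot total units [-0.09 -0.06  0.04] slide after rot [1.04 0.24 0.39]
(600, 784, 3) (252, 784, 3)
```

Call:
{"api": "apply_moves", "payload": {
  "moves": [
    {"slide":[0.3,0.1,0.11],"delta_rot":[0,0,0]},
    {"slide":[0.4,0.1,0.15],"delta_rot":[0,0,0]},
    {"slide":[0.36,0.03,0.13],"delta_rot":[0,0,0]},
    {"slide":[0,0.1,0],"delta_rot":[0,0,0]},
    {"slide":[0,0.1,0],"delta_rot":[0,0,0]},
    {"slide":[0,0,0],"delta_rot":[0,0,0]}
  ]
}}

```text
t: 32.67
tool_pos: [0.545, 0.1751, 0.0404]
tool_rot: [0.005, 0.984, -0.036, 0.173]
wrist_force: [-0.5, 0.3, 0.1]
gripper_width: 0.0002
grip_force: 0.0
```

```bash
python3 st.py "[-20,150,41]" "[0,-20,0]"
```

```text
t 32.67 jigpos [-21.8 156.1  40.4] F [-0.5  0.3  0.1] width 0.2 grip 0.0
tool x,y,z in jig [[0.94, -0.002, 0.342], [-0.001, -1.0, -0.002], [0.342, 0.002, -0.94]]
slide total units [0.03 0.1  0.  ]
rot total units [-0.03  0.   -0.02] slide after rot [0.03 0.1  0.  ]
```

Call:
{"api": "apply_moves", "payload": {
  "moves": [
    {"slide":[0,0.05,0],"delta_rot":[0,0,0]},
    {"slide":[0,0.04,0],"delta_rot":[0,0,0]},
    {"slide":[0,0.03,0],"delta_rot":[0,0,0]},
    {"slide":[0,0,0],"delta_rot":[0,0,0]}
  ]
}}

```text
t: 33.17
tool_pos: [0.546, 0.1693, 0.0407]
tool_rot: [0.005, 0.984, -0.036, 0.174]
wrist_force: [-1.0, 2.0, 1.1]
gripper_width: 0.0006
grip_force: 0.8
```

Call:
{"api": "apply_moves", "payload": {
  "moves": [
    {"slide":[0,0.02,0],"delta_rot":[0,0,0]},
    {"slide":[0,0.02,0],"delta_rot":[0,0,0]},
    {"slide":[0,0,0],"delta_rot":[0,0,0]}
  ]
}}

```text
t: 33.55
tool_pos: [0.5461, 0.169, 0.0408]
tool_rot: [0.003, 0.984, -0.036, 0.175]
wrist_force: [-2.6, 12.1, -0.9]
gripper_width: 0.0006
grip_force: 5.5
```

```bash
python3 st.py "[-20,150,41]" "[0,-20,0]"
```

```text
t 33.55 jigpos [-20.3 150.1  40.8] F [-3.5 11.8 -0.9] width 0.6 grip 5.5
tool x,y,z in jig [[0.939, -0.003, 0.344], [-0.0, -1.0, -0.007], [0.344, 0.007, -0.939]]
slide total units [ 0.01  0.   -0.  ]
rot total units [-0.09 -0.03 -0.04] slide after rot [ 0.01  0.   -0.  ]
```

Call:
{"api": "apply_moves", "payload": {
  "moves": [
    {"slide":[0,-0.3,0],"delta_rot":[0,0,0]},
    {"slide":[-0.5,-0.2,-0.3],"delta_rot":[0,0,0]},
    {"slide":[-0.7,0,-0.8],"delta_rot":[0,0,0]},
    {"slide":[-0.3,0,-0.8],"delta_rot":[0,0,0]},
    {"slide":[0,0,-0.8],"delta_rot":[0,0,0]},
    {"slide":[0,0,-0.4],"delta_rot":[0,0,0]}
  ]
}}

```text
t: 34.3
tool_pos: [0.4011, 0.2072, 0.1867]
tool_rot: [0.004, 0.984, -0.035, 0.176]
wrist_force: [0.4, 0.6, -0.7]
gripper_width: 0.0004
grip_force: 0.0
```

```bash
python3 st.py
python3 - <<'E'
from station import capture
import cv2,numpy as np
S=capture("scene");t=capture("top");np.save("S.npy",S);np.save("tp.npy",t)
a=cv2.resize(S[165:255,175:320],None,fx=5,fy=5,interpolation=cv2.INTER_CUBIC)[:,:780]
b=cv2.resize(t[165:192,175:320],None,fx=5,fy=5,interpolation=cv2.INTER_CUBIC)
o=np.vstack([b,a]);print(o.shape);cv2.imwrite("pics/c8.png",o[:600])
E
```

```text
t 34.30 jigpos [-167.7  177.7  186.7] F [ 0.4  0.6 -0.7] width 0.4 grip 0.0
tool x,y,z in jig [[0.938, -0.0, 0.347], [0.001, -1.0, -0.005], [0.347, 0.005, -0.938]]
(585, 725, 3)
```

View pics/c8.png

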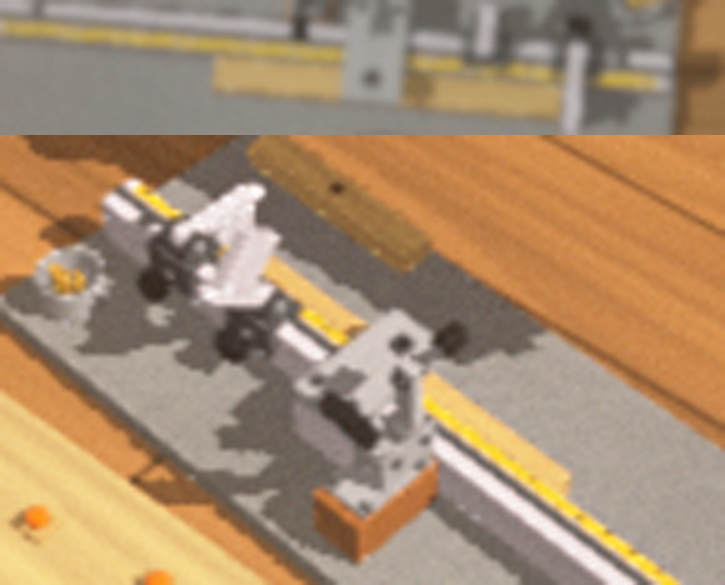

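The picture shows the bar lying along the fence in the top strip, from (213,75) to (565,100), with its end at the far flag. I'll check skew numerically.

```bash
python3 - <<'E'
from h import *
q=np.load("q.npy");t=np.load("tp.npy").astype(float)
sat=t[...,2]-t[...,0]   # red-blue
P=[]
for c in list(range(221,241))+list(range(259,284)):
    col=sat[172:194,c];k=np.argmax(col[6:])+6
    m=(col.max()+np.median(sat[192:194,c]))/2
    m=(col[k]+sat[191:194,c].mean())/2
    for r in range(k,21):
        if col[r]>=m>col[r+1]:
            P.append(w2j(back("top",(c,172+r+(col[r]-m)/(col[r]-col[r+1])),.03),q));break
P=np.array(P);P=P[np.abs(P[:,0]-np.median(P[:,0]))<.008]
f=np.polyfit(P[:,1],P[:,0],1);print(len(P),f,P[::5].round(4))
E
python3 st.py "[70,65,170]" "[0,0,0]"
```

```text
45 [ 0.00136779 -0.02958355] [[-0.0288  0.1203]
 [-0.0293  0.0987]
 [-0.0297  0.077 ]
 [-0.0296  0.0554]
 [-0.0291 -0.0438]
 [-0.029  -0.0653]
 [-0.0299 -0.0869]
 [-0.0303 -0.1084]
 [-0.0294 -0.1298]]
t 34.40 jigpos [-166.7  178.2  187. ] F [ 0.9 -0.6  0. ] width 0.7 grip 0.0
tool x,y,z in jig [[0.937, -0.001, 0.348], [0.001, -1.0, -0.006], [0.348, 0.006, -0.937]]
slide total units [3.6  1.89 1.63]
rot total units [-0.09 -5.1   0.  ] slide after rot [3.94 1.89 0.28]
```

Skew is about 0.001 rad and the front edge sits at x = −29 mm, so the bar is home. Now the clamp.

Call:
{"api": "apply_moves", "payload": {
  "moves": [
    {"slide":[0,0,-0.3],"delta_rot":[-0.09,-0.85,0]},
    {"slide":[0,0,0],"delta_rot":[0,-0.85,0]},
    {"slide":[0,0,0],"delta_rot":[0,-0.85,0]},
    {"slide":[0,0,0],"delta_rot":[0,-0.85,0]},
    {"slide":[0,0,0],"delta_rot":[0,-0.85,0]},
    {"slide":[0,0,0],"delta_rot":[0,-0.85,0]},
    {"slide":[0.6,0.6,0],"delta_rot":[0,0,0]},
    {"slide":[0.6,0.6,0],"delta_rot":[0,0,0]},
    {"slide":[0.6,0.6,0],"delta_rot":[0,0,0]},
    {"slide":[0.6,0.1,0],"delta_rot":[0,0,0]}
  ]
}}

```text
t: 35.65
tool_pos: [0.5309, 0.0798, 0.1984]
tool_rot: [0.002, 0.999, -0.039, -0.004]
wrist_force: [-0.2, 0.6, 0.5]
gripper_width: 0.001
grip_force: 0.0
```

Call:
{"api": "apply_moves", "payload": {
  "moves": [
    {"slide":[0.6,0,0],"delta_rot":[0,0,0]},
    {"slide":[0.6,0,0],"delta_rot":[0,0,0]},
    {"slide":[0.2,0,0],"delta_rot":[0,0,0]},
    {"slide":[0,0,0],"delta_rot":[0,0,0]}
  ]
}}

```text
t: 36.15
tool_pos: [0.6134, 0.0763, 0.1982]
tool_rot: [0.002, 0.999, -0.037, -0.005]
wrist_force: [-0.7, -0.0, -0.2]
gripper_width: 0.0005
grip_force: 0.0
```

```bash
python3 st.py "[70,64,163]" "[0,0,0]"
```

```text
t 36.15 jigpos [ 53.6  62.5 198.2] F [-0.7 -0.1 -0.2] width 0.5 grip 0.0
tool x,y,z in jig [[1.0, -0.002, -0.009], [-0.002, -1.0, 0.003], [-0.009, -0.003, -1.0]]
slide total units [ 0.28 -0.03  0.58]
rot total units [ 0.05  0.13 -0.03] slide after rot [ 0.27 -0.03  0.59]
```

Call:
{"api": "apply_moves", "payload": {
  "moves": [
    {"slide":[0.28,-0.03,0],"delta_rot":[0,0.12,0]},
    {"slide":[0,0,0.3],"delta_rot":[0,0,0]},
    {"slide":[0,0,0.28],"delta_rot":[0,0,0]},
    {"slide":[0.1,0,0],"delta_rot":[0,0,0]},
    {"slide":[0.1,0,0],"delta_rot":[0,0,0]},
    {"slide":[0.1,0,0],"delta_rot":[0,0,0]},
    {"slide":[0,0,0],"delta_rot":[0,0,0]}
  ]
}}

```text
t: 37.02
tool_pos: [0.6465, 0.0759, 0.1644]
tool_rot: [0.001, 0.999, -0.037, -0.002]
wrist_force: [-4.8, 0.4, -0.5]
gripper_width: 0.0003
grip_force: 2.0
```

```bash
python3 st.py
python3 - <<'E'
from arc import *
ph=np.radians(np.linspace(63,5,16))
P=[np.array([66+72*np.cos(p)-7*np.sin(p)-8,0,78+72*np.sin(p)+7*np.cos(p)+17]) for p in ph]
print(np.round(P,1)[:,[0,2]].tolist());rows(P,[0]*16)
E
```

```text
t 37.02 jigpos [ 86.5  64.5 164.4] F [-4.8  0.1 -0.5] width 0.3 grip 2.0
tool x,y,z in jig [[1.0, -0.002, -0.004], [-0.002, -1.0, 0.003], [-0.004, -0.003, -1.0]]
[[84.5, 162.3], [88.9, 160.4], [93.3, 158.2], [97.4, 155.6], [101.4, 152.8], [105.2, 149.8], [108.8, 146.5], [112.2, 142.9], [115.3, 139.2], [118.1, 135.2], [120.7, 131.0], [123.0, 126.7], [125.0, 122.3], [126.7, 117.7], [128.1, 113.0], [129.1, 108.2]]
[0.075 0.032] 0.0
[0.072 0.037] 0.0
[0.07  0.042] 0.0
[0.067 0.047] 0.0
[0.063 0.051] 0.0
[0.06  0.055] 0.0
[0.056 0.059] 0.0
[0.052 0.063] 0.0
[0.047 0.066] 0.0
[0.043 0.069] 0.0
[0.038 0.072] 0.0
[0.033 0.074] 0.0
[0.028 0.076] 0.0
[0.023 0.078] 0.0
[0.018 0.079] 0.0
```

Call:
{"api": "apply_moves", "payload": {
  "moves": [
    {"slide":[0.07,0,0.05],"delta_rot":[0,0,0]},
    {"slide":[0.07,0,0.045],"delta_rot":[0,0,0]},
    {"slide":[0.07,0,0.045],"delta_rot":[0,0,0]},
    {"slide":[0.065,0,0.05],"delta_rot":[0,0,0]},
    {"slide":[0.065,0,0.055],"delta_rot":[0,0,0]},
    {"slide":[0.055,0,0.06],"delta_rot":[0,0,0]},
    {"slide":[0.055,0,0.06],"delta_rot":[0,0,0]},
    {"slide":[0.05,0,0.065],"delta_rot":[0,0,0]}
  ]
}}

```text
t: 38.02
tool_pos: [0.6772, 0.0736, 0.1399]
tool_rot: [0.001, 0.999, -0.037, -0.001]
wrist_force: [-5.6, 0.2, 2.7]
gripper_width: 0.0008
grip_force: 2.6
```

```bash
python3 st.py
```

```text
t 38.02 jigpos [117.4  64.4 139.9] F [-5.6 -0.2  2.7] width 0.8 grip 2.6
tool x,y,z in jig [[1.0, -0.002, -0.001], [-0.002, -1.0, 0.003], [-0.001, -0.003, -1.0]]
```

Call:
{"api": "apply_moves", "payload": {
  "moves": [
    {"slide":[0.04,0,0.07],"delta_rot":[0,0,0]},
    {"slide":[0.04,0,0.07],"delta_rot":[0,0,0]},
    {"slide":[0.035,0,0.075],"delta_rot":[0,0,0]},
    {"slide":[0.03,0,0.075],"delta_rot":[0,0,0]},
    {"slide":[0.025,0,0.08],"delta_rot":[0,0,0]},
    {"slide":[0.02,0,0.08],"delta_rot":[0,0,0]},
    {"slide":[0,0,0],"delta_rot":[0,0,0]}
  ]
}}

```text
t: 38.9
tool_pos: [0.6906, 0.0725, 0.1124]
tool_rot: [0.002, 0.999, -0.037, 0.002]
wrist_force: [-3.2, -0.1, 3.5]
gripper_width: 0.0002
grip_force: 1.8
```

```bash
python3 st.py
```

```text
t 38.90 jigpos [130.8  64.3 112.4] F [-3.2 -0.3  3.5] width 0.2 grip 1.8
tool x,y,z in jig [[1.0, -0.002, 0.003], [-0.002, -1.0, 0.003], [0.003, -0.003, -1.0]]
```

Call:
{"api": "apply_moves", "payload": {
  "moves": [
    {"slide":[0,0,0.04],"delta_rot":[0,0,0]},
    {"slide":[0,0,0.04],"delta_rot":[0,0,0]},
    {"slide":[0,0,0],"delta_rot":[0,0,0]}
  ]
}}

```text
t: 39.28
tool_pos: [0.6911, 0.0725, 0.1101]
tool_rot: [0.002, 0.999, -0.037, 0.003]
wrist_force: [-6.1, -0.0, 12.7]
gripper_width: 0.0002
grip_force: 6.5
```

Call:
{"api": "apply_moves", "payload": {
  "moves": [
    {"slide":[0,0,0.03],"delta_rot":[0,0,0]},
    {"slide":[0,0,0],"delta_rot":[0,0,0]}
  ]
}}

```text
t: 39.52
tool_pos: [0.6912, 0.0725, 0.1099]
tool_rot: [0.002, 0.999, -0.037, 0.003]
wrist_force: [-8.5, 0.7, 17.5]
gripper_width: 0.0004
grip_force: 9.6
```

The force rises steeply with no further travel, so the handle is at its stop. I'll retract and check the bar numerically.

Call:
{"api": "apply_moves", "payload": {
  "moves": [
    {"slide":[0,0,0],"delta_rot":[0,0,0]},
    {"slide":[0,0,-0.3],"delta_rot":[0,0,0]},
    {"slide":[0,0,-0.6],"delta_rot":[0,0,0]},
    {"slide":[-0.6,0,-0.7],"delta_rot":[0,0,0]},
    {"slide":[-0.9,0,-0.3],"delta_rot":[0,0,0]},
    {"slide":[-0.9,-0.5,0],"delta_rot":[0,0,0]},
    {"slide":[-0.9,-0.9,0],"delta_rot":[0,0,0]},
    {"slide":[-0.9,-0.9,0],"delta_rot":[0,0,0]},
    {"slide":[-0.9,-0.9,0],"delta_rot":[0,0,0]},
    {"slide":[0,0,0],"delta_rot":[0,0,0]}
  ]
}}

```text
t: 40.78
tool_pos: [0.4251, 0.2586, 0.2192]
tool_rot: [0.0, 0.999, -0.034, 0.003]
wrist_force: [0.1, 0.1, 0.9]
gripper_width: 0.0001
grip_force: 0.0
```

```bash
python3 st.py
python3 - <<'E'
from h import *
from station import capture
q=np.load("q.npy");t=capture("top").astype(float);o=np.load("tp.npy").astype(float)
d=np.abs(t-o).max(2)>45
n,l,s,c=cv2.connectedComponentsWithStats(d[160:210,175:325].astype(np.uint8))
print("changed regions top",[(s[i].tolist()) for i in range(1,n) if s[i,4]>3])
S=capture("scene").astype(float);O=np.load("S.npy").astype(float)
n,l,s,c=cv2.connectedComponentsWithStats((np.abs(S-O).max(2)>45)[160:270,170:330].astype(np.uint8))
print("scene",[(s[i].tolist()) for i in range(1,n) if s[i,4]>3])
for w,p in dict(openhandle=[.1,.063,.145],shuthandle=[.132,.063,.092],foot=[-.014,.065,.04],farflag=[-.03,-.169,.076],barend=[-.014,.137,.038],nearflag=[.036,-.089,.144]).items():
    X=j2w([p],q);print(w,(proj("top",X)[0]-[175,160]).round(1),(proj("scene",X)[0]-[170,160]).round(1))
E
```

```text
t 40.77 jigpos [-147.5  230.7  219.2] F [0.1 0.2 0.9] width 0.1 grip 0.0
tool x,y,z in jig [[1.0, 0.004, 0.005], [0.004, -1.0, 0.001], [0.005, -0.001, -1.0]]
changed regions top [[140, 0, 10, 19, 145], [0, 3, 29, 42, 279], [58, 5, 5, 11, 32], [95, 9, 4, 7, 18], [64, 11, 4, 2, 8], [59, 14, 20, 11, 99], [105, 14, 5, 3, 13], [112, 14, 5, 8, 24], [84, 16, 28, 12, 199], [126, 16, 7, 3, 18], [0, 30, 6, 15, 40], [137, 35, 13, 15, 140], [88, 41, 39, 9, 219], [7, 43, 37, 7, 104], [0, 47, 8, 3, 17]]
scene [[9, 0, 3, 7, 13], [18, 0, 96, 50, 1615], [157, 0, 3, 2, 5], [0, 9, 22, 28, 294], [26, 16, 8, 6, 29], [157, 17, 3, 13, 24], [40, 19, 11, 10, 60], [34, 22, 4, 2, 5], [19, 27, 3, 2, 4], [44, 26, 2, 3, 5], [43, 30, 5, 4, 14], [24, 33, 3, 4, 8], [35, 39, 4, 4, 11], [67, 50, 43, 23, 339], [48, 63, 12, 6, 38], [46, 72, 14, 9, 50], [62, 72, 15, 9, 59], [32, 74, 14, 5, 48], [43, 79, 10, 7, 37], [59, 81, 5, 4, 12]]
openhandle [ 60.7 -12.9] [73.5 61.2]
shuthandle [ 62.1 -16.3] [66.1 78.5]
foot [59. 20.] [99.2 62.4]
farflag [114.1  26.6] [52.6 16.5]
barend [42.3 18.7] [116.1  75.2]
nearflag [96.8  5.5] [53.6 24.1]
```

Run:
```python
from h import *
from station import capture
q=np.load("q.npy");t=capture("top").astype(float);o=np.load("tp.npy").astype(float)
for im,nm in((o,"before"),(t,"after")):
    sat=im[...,2]-im[...,0];P=[]
    for c in list(range(221,241))+list(range(259,284)):
        col=sat[172:194,c];k=np.argmax(col[6:])+6;m=(col[k]+sat[191:194,c].mean())/2
        for r in range(k,21):
            if col[r]>=m>col[r+1]:
                P.append(w2j(back("top",(c,172+r+(col[r]-m)/(col[r]-col[r+1])),.03),q));break
    P=np.array(P);P=P[np.abs(P[:,0]-np.median(P[:,0]))<.006];print(nm,len(P),np.polyfit(P[:,1],P[:,0],1))
    print(" +y end sat",sat[178:182,212:224].mean(0).round(0)," -y end",sat[183:187,282:294].mean(0).round(0))
    g=im.mean(2);print(" near flag",g[163:176,268:277].astype(int)[::3].tolist()," far",g[184:192,286:293].astype(int)[::3].tolist())
    print(" foot",g[174:184,230:240].astype(int)[::2].tolist())
```

```text
before 45 [ 0.00136779 -0.02958355]
 +y end sat [ 9.  8.  9. 10. 16. 38. 67. 80. 82. 82. 83. 84.]  -y end [83. 83. 82. 81. 70. 37. 12.  6.  5.  6.  9. 10.]
 near flag [[133, 138, 139, 142, 138, 135, 133, 134, 138], [135, 136, 145, 163, 169, 161, 139, 123, 116], [126, 120, 136, 169, 178, 164, 125, 94, 92], [109, 116, 146, 172, 171, 143, 105, 80, 79], [103, 112, 140, 155, 148, 121, 93, 83, 91]]  far [[149, 157, 177, 186, 174, 137, 102], [139, 150, 176, 187, 173, 136, 103], [135, 152, 173, 175, 152, 125, 118]]
 foot [[145, 148, 147, 147, 142, 140, 141, 141, 140, 140], [139, 139, 140, 145, 146, 143, 145, 142, 140, 142], [152, 149, 150, 150, 149, 147, 149, 150, 150, 144], [156, 158, 156, 157, 156, 156, 156, 156, 156, 156], [154, 156, 158, 158, 157, 156, 157, 156, 157, 157]]
after 45 [ 0.00282708 -0.02972272]
 +y end sat [ 9.  9.  9. 10. 16. 38. 68. 80. 81. 82. 83. 83.]  -y end [62. 64. 67. 67. 56. 27. 10.  5.  5.  6.  8. 10.]
 near flag [[134, 138, 140, 141, 138, 134, 132, 135, 137], [134, 135, 139, 150, 152, 145, 129, 119, 114], [126, 114, 107, 119, 125, 116, 95, 86, 92], [87, 84, 98, 117, 119, 103, 83, 74, 78], [75, 80, 97, 107, 102, 88, 73, 71, 84]]  far [[113, 141, 173, 185, 175, 138, 100], [136, 150, 175, 185, 173, 137, 101], [112, 146, 174, 174, 151, 125, 117]]
 foot [[143, 147, 147, 153, 158, 159, 151, 128, 107, 97], [138, 137, 133, 127, 123, 122, 120, 111, 101, 101], [150, 148, 139, 117, 88, 77, 87, 100, 104, 103], [157, 156, 150, 130, 98, 78, 80, 92, 103, 106], [153, 156, 156, 150, 129, 104, 94, 101, 109, 109]]
```

The bar's edge, both ends and both flags are unchanged, apart from the arm's shadow on the near flag. The black foot now stands on the bar. Handing in.

```bash
python3 -c "
from station import manip;print(manip.finish_job())"
```

```text
the job is handed in; nothing more can be done
None
```

The job is handed in (the hand-in returned no verdict): near stop back, far stop down, the long bar square on the fence and butted on the far stop, and the clamp handle pressed to its stop with the foot on the bar; the foot's grip force itself I couldn't measure.

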